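# Make up a key handover tray: gather the programmed fobs and count out three charms

## Task

Clear every finished key fob out of the programmer's catch tray into the large pocket of the white fob tray. Tip the blue charm cup over the small pocket of that tray, little by little, until exactly three steel charms have dropped in, and stand the cup upright again in the middle of its cork mat with the other two charms still in it. Leave the silver key, the bronze tag, the screwdriver and the mug where they are.

Things in the scene. Friction and masses are not known exactly. Their poses are not given: they have to be found in the camera images.
- fob1: a finished key fob: a dark grey block 58 x 34 x 18 mm with a silver button panel on top, about 50 g. Origin: centre of its underside; x along its 58 mm length, z up. Lies in the programmer's catch tray at the start. Three to five fobs are present; an absent one reads None from the start
- fob2: a finished key fob: a dark grey block 58 x 34 x 18 mm with a silver button panel on top, about 50 g. Origin: centre of its underside; x along its 58 mm length, z up. Lies in the programmer's catch tray at the start. Three to five fobs are present; an absent one reads None from the start
- fob3: a finished key fob: a dark grey block 58 x 34 x 18 mm with a silver button panel on top, about 50 g. Origin: centre of its underside; x along its 58 mm length, z up. Lies in the programmer's catch tray at the start. Three to five fobs are present; an absent one reads None from the start
- fob4: a finished key fob: a dark grey block 58 x 34 x 18 mm with a silver button panel on top, about 50 g. Origin: centre of its underside; x along its 58 mm length, z up. Lies in the programmer's catch tray at the start. Three to five fobs are present; an absent one reads None from the start
- fob5: a finished key fob: a dark grey block 58 x 34 x 18 mm with a silver button panel on top, about 50 g. Origin: centre of its underside; x along its 58 mm length, z up. Lies in the programmer's catch tray at the start. Three to five fobs are present; an absent one reads None from the start
- charm1: a polished steel key charm: a slippery ball 20 mm in diameter, 33 g (0.32 N). Origin: its centre. All five charms lie in the cup at the start, in single file
- charm2: a polished steel key charm: a slippery ball 20 mm in diameter, 33 g (0.32 N). Origin: its centre. All five charms lie in the cup at the start, in single file
- charm3: a polished steel key charm: a slippery ball 20 mm in diameter, 33 g (0.32 N). Origin: its centre. All five charms lie in the cup at the start, in single file
- charm4: a polished steel key charm: a slippery ball 20 mm in diameter, 33 g (0.32 N). Origin: its centre. All five charms lie in the cup at the start, in single file
- charm5: a polished steel key charm: a slippery ball 20 mm in diameter, 33 g (0.32 N). Origin: its centre. All five charms lie in the cup at the start, in single file
- programmer: key programmer, fixed. Origin on the desk under the centre of its grey catch tray; x away from the robot. Tray 200 mm (x) by 250 mm (y), floor 6 mm and rim 12 mm above the desk (a fob stands 12 mm proud of the rim). Behind it, x 120 to 290 mm, y -150 to 150 mm, is the console, 100 mm high; its knurled knob reaches 130 mm
- tray: white plastic fob tray, fixed: open box 150 mm (x) by 287 mm (y), 45 mm high, walls and floor 4 mm. Origin on the desk under its centre; x away from the robot. A cross wall, also 45 mm high, divides it into a large pocket (+y side) and a small one (-y side)
- large_pocket (a point): centre of the inner floor of the tray's large pocket (142 mm in x by 175 mm in y inside, 41 mm deep), for the fobs; axes as the tray
- small_pocket (a point): centre of the inner floor of the tray's small pocket (142 mm in x by 100 mm in y inside, 41 mm deep), for the charms; axes as the tray
- mat: the round cork mat of the cup, fixed, 110 mm in diameter, 4 mm thick. Origin: centre of its underside
- cup: blue charm cup, loose, 130 to 210 g empty: narrow clear-sided trough 118 mm long (x), 30 mm wide (y), 60 mm high, on a foot 60 x 52 x 4 mm. Origin: centre of the foot's underside; z up. Two grip ears with white patches at mid length rise to 84 mm: 46 mm long (x), 30 mm over their outer faces (y). Grip across the ears from above; tip about y, lip (-x end) down
- cup_lip (a point): middle of the pouring lip: 53 mm to -x of the cup origin, 32 mm up. Charms fall off it singly: the first near 0.40 rad of tilt, each next some 0.13 rad later (varies by some 0.04: tip in small steps, wait, watch). Each drop takes 0.32 N off the wrist force
- cup_hollow (a point): point in the cup 30 mm above its origin; axes as the cup. The cup's channel is 24 mm wide, its floor an arc of radius 64 mm about a y axis 68 mm above the origin, from 56 degrees towards the lip to 72 degrees towards the back. Level, the lip is above the charms; a gentle carry spills none
- silver_key: bystander: silver remote head key, 80 x 32 x 12 mm, lying loose. Origin: underside, middle of its length
- bronze_tag: bystander: bronze key tag, 44 x 34 x 4 mm, lying loose. Origin: underside of its disc
- screwdriver: bystander: stubby orange-handled screwdriver, 100 mm long, 30 mm thick, lying loose. Origin: underside of the front end of the handle; blade to x
- mug: bystander: white mug, 80 mm wide, 90 mm high, loose. Origin: centre of its underside
Not all that is in view belongs to the job. Leave any turquoise look-alike of the cup alone. Leave any purple look-alike of the fob2 alone.

How it is judged:
By the outcome, as a careful person would: the job done as asked, in the order asked, and still so for the second after the job is handed in, with the robot touching nothing.
Of fob1, fob2, fob3, fob4, fob5 only 3 to 5 are there at a start; the rules pass over those that are not, and their reading is None.
At some moment in a run one of fob1, fob2, fob3, fob4, fob5 may be knocked a few centimetres aside while the robot is not near it.
It also fails if it takes over 210 s, if anything falls off the work surface, if the arm or the gripper's body presses on something with over 40 N, if the wrist force passes 120 N, or if a joint passes its speed limit or range.

## Robot

A 6-joint arm with a two-finger parallel gripper is mounted at the origin on the work surface. World frame = base frame: x ahead of the robot, y to its left, z up, the work surface at z = 0. Lengths are in m, angles in rad, forces in N, time in s.
With the tool pointing down it reaches from about 0.325 to 0.85 m from the base axis. Payload 15.5 kg.
Tool frame: the origin (TCP) lies midway between the tips of the shut fingers; the grasp point (between the pads) lies 19 mm behind it (ctrl.tcp_to_grasp is the distance from the TCP to the grasp point, in m); z points along the fingers, y is the direction in which the jaws open and shut (so a half turn about z gives the same grasp; the last joint's range is limited). The gripper opens to 91 mm and grips with 3 to 60 N. Pads are 32 mm wide; open, the fingers measure 118 mm over their backs; the gripper's body (76 mm by 178 mm) begins 60 mm behind the grasp point.
Start: joints at [-1.198, 0.494, 1.345, -0, 1.302, -0.096], TCP at [0.282, -0.558, 0.214] pointing down, gripper open.
Joint ranges: [-2.91, 2.91], [-0.82, 2.16], [0.22, 2.67], [-1.22, 4.37], [0.12, 2.79], [-3.08, 3.08]. Speed limits (rad/s): [1.89, 1.89, 2.57, 3.01, 3.01, 3.01].

## Interface

Orientations are given as a 3x3 rotation matrix whose columns are the frame's x, y, z axes.
In Python, from cell import ctrl, imaging gives the robot as it stands.
- The arm moves only by the tool play_rows, never from a script. Its argument "series" is a list that holds one entry, the list of rows, each a list of 4 numbers: the shift along the tool's x, y, z in m, then the turn about the tool's z in degrees. In form: [[[tx, ty, tz, roll], ...]]. A call has 1 to 5 rows; each row is the pose to reach, as a shift and turn from the pose commanded when the call began, along the tool's axes at that moment; what a row does not reach only later rows make up. A row lasts 1/8 s, in which the tool goes at most 62.5 mm and 10.7 degrees, less where a joint would pass 70% of its speed; a pose out of reach is approached as far as the arm can. A call with a gripper value outside its range is refused whole. "gripper" is the closure in counts, from 0 (fully open) to 255 (shut), set as the call begins (left out, the last holds). The fingers move at their own pace and stop on an object; the grip force is fixed at half the most. Time passes only in rows, so rows that repeat a pose let the fingers close. It gives the time, the measured TCP pose, the force and the opening at its end, in the units of the state.
- ctrl.observe(): the state, without advancing time (a new reading comes with each control period).
- imaging.camera(name): name is "scene" or "top" or "wrist"; returns a dict with "img" (400x640x3 uint8, blue, green, red), "range_z" (400x640 float32, m along the optical axis (not along the pixel's ray), 0 where there is no reading), "intrinsics" (3x3 intrinsics, pixels), "world_to_cam" (4x4, takes a point from world to camera coordinates); the wrist camera has in their place "hand_eye" (4x4, takes a point from camera to tool coordinates, whose origin is the TCP and whose axes are the flange's). Camera axes: x right, y up, looking along -z (the intrinsics and any distortion apply to the point x, -y, -z); pixel columns grow to the right and rows downward; lengths in m; the calibration is good to about 2 mm. A picture is of the moment at which its call begins: read the wrist's pose just before it.
- ctrl.sign_off(): hands the job in, once; it reports no verdict.
The state is a dict: "time": time; "q": joint angles; "joint_velocities": joint speeds; "joint_torque": joint torques, N m; "ee_pos": TCP position; "tcp_rot": TCP orientation; "ft_force": force on the tool from outside, world axes, zero at the start; "torque": the same for the moment, N m; "grip_width": finger opening in m.
Only numpy, scipy, OpenCV 4.12 (cv2) and the standard library are available. Lean on these libraries where they do the work, as an engineer would, in place of code of your own. Each camera call takes 0.05 s, during which the arm holds its last target. There are 200 camera calls.

## Working session

There is one attempt and no reset: what is moved stays moved. The work goes in short steps, Python scripts to look and compute and a tool call to move; the robot and the scene stay as the last step left them, time stands still between calls to the robot, and variables do not carry over. Pictures are saved under pics/ and viewed, about 12 in all and at most 16, crops included, and the job is handed in when it is done.

Besides the shell and the picture viewer there is one more tool, called after "Emit:" by a JSON object that holds its "api" and its "payload", one argument or row to a line. play_rows: Moves the arm, as the interface text tells. Its arguments: {"type":"object","properties":{"series":{"type":"array","items":{"type":"array","items":{"type":"array","items":{"type":"number"}}}},"gripper":{"type":"number"}},"required":["series"]}

```bash
ls -la; mkdir -p pics; cat > h.py <<'E'
import numpy as np, cv2
from cell import ctrl, imaging
def world(c,u,v,z=None,T=None):
    """pixel -> world; depth at pixel, or intersect plane z"""
    K=c["intrinsics"]; M=np.linalg.inv(c["world_to_cam"]) if T is None else T
    r=np.array([(u-K[0,2])/K[0,0],-(v-K[1,2])/K[1,1],-1.])
    if z is None: d=c["range_z"][int(v),int(u)]
    else: d=(z-M[2,3])/(M[:3,:3]@r)[2]
    return (M@np.append(r*d,1))[:3]
E
python3 - <<'E'
from h import *
print([a for a in dir(ctrl) if a[0]!='_'],[a for a in dir(imaging) if a[0]!='_'])
print(ctrl.observe())
for n in("top","scene"):
    c=imaging.camera(n); cv2.imwrite(f"pics/{n}0.png",c["img"]); np.savez(f"{n}0.npz",**{k:v for k,v in c.items()})
    print(n,[k for k in c],c["intrinsics"].tolist(),c["world_to_cam"].round(3).tolist())
E
```

```text
total 12
drwxr-xr-x  3 agent agent 4096 Dec  4 22:38 .
drwxr-xr-x 23 root  root  4096 Dec  4 22:38 ..
drwxr-xr-x  2 agent agent 4096 Dec  4 22:38 pics
['PlanningError', 'observe', 'sign_off', 'tcp_to_grasp'] ['camera']
{'time': 0.0, 'q': array([-1.19851246e+00,  4.94214870e-01,  1.34613215e+00, -3.04866682e-05,
        1.30243643e+00, -9.54877436e-02]), 'joint_velocities': array([-0.00071635, -0.00020571, -0.00092206,  0.00079615, -0.00050133,
        0.00013279]), 'joint_torque': array([ 3.88420973e-03, -8.78805470e+01, -3.81861877e+01,  7.08958833e-02,
        5.31196897e-02, -7.02210923e-05]), 'ee_pos': array([ 0.28167977, -0.55752097,  0.21331819]), 'tcp_rot': array([[ 8.92571647e-01,  4.50905360e-01, -4.60525553e-04],
       [ 4.50905587e-01, -8.92570975e-01,  1.09853047e-03],
       [ 8.42815333e-05, -1.18817069e-03, -9.99999291e-01]]), 'ft_force': array([ 0.35100456, -0.5616634 , -0.18077845]), 'torque': array([-0.00850809, -0.06691965, -0.04624704]), 'grip_width': 0.09124192635662529}
top ['img', 'range_z', 'intrinsics', 'world_to_cam'] [[406.6373440160075, 0.0, 319.8210059748838], [0.0, 406.6373440160075, 201.08529671817575], [0.0, 0.0, 1.0]] [[0.013, -1.0, 0.023, -0.055], [0.997, 0.014, 0.07, -0.578], [-0.07, 0.022, 0.997, -1.145], [0.0, 0.0, 0.0, 1.0]]
scene ['img', 'range_z', 'intrinsics', 'world_to_cam'] [[432.1387300639436, 0.0, 323.29434109433663], [0.0, 432.1387300639436, 203.24998928226017], [0.0, 0.0, 1.0]] [[-0.456, 0.89, -0.018, 0.286], [-0.707, -0.349, 0.615, 0.352], [0.541, 0.293, 0.788, -1.598], [0.0, 0.0, 0.0, 1.0]]
```

View pics/top0.png

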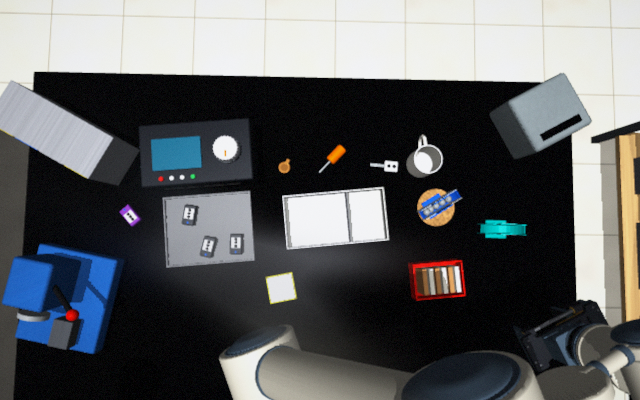

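View pics/scene0.png

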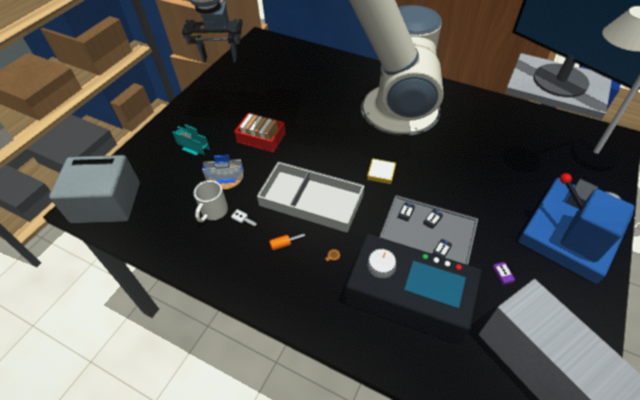

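```bash
python3 - <<'E'
from h import *
c=imaging.camera("top"); im=c["img"]
cv2.imwrite("pics/a.png",np.vstack([cv2.resize(im[180:280,150:300],None,fx=5,fy=5,interpolation=cv2.INTER_CUBIC)[:300*5//5*1+200]]))
b=cv2.resize(im[120:260,275:475],None,fx=4,fy=4,interpolation=cv2.INTER_CUBIC);cv2.imwrite("pics/b.png",b)
# fob bodies: pixels in catch tray with height > 16mm
K=c["intrinsics"];M=np.linalg.inv(c["world_to_cam"]);v,u=np.mgrid[0:400,0:640]
d=c["range_z"];P=np.stack([(u-K[0,2])/K[0,0]*d,-(v-K[1,2])/K[1,1]*d,-d,np.ones_like(d)],-1)@M.T
X=P[...,:3]
def blobs(m,n=30):
    k,l,s,cc=cv2.connectedComponentsWithStats(m.astype(np.uint8),connectivity=4)
    for i in range(1,k):
        if s[i,4]<n: continue
        p=X[l==i]; r=cv2.minAreaRect(p[:,:2].astype(np.float32)*1000)
        print(i,s[i].tolist(),np.median(p,0).round(3),[np.round(t,1) for t in r])
reg=np.zeros((400,640),bool)
for name,(x0,x1,y0,y1),(a,bz) in [("fob",(165,252,195,265),(.017,.035)),("traywall",(278,392,183,255),(.03,.06)),("cup",(412,470,180,230),(.02,.075)),("mat",(412,470,180,230),(.001,.009)),("ears",(412,470,180,230),(.075,.1))]:
    reg[:]=0;reg[y0:y1,x0:x1]=1
    print(name);blobs(reg&(X[...,2]>a)&(X[...,2]<bz),12)
E
```

```text
fob
2 [182, 205, 15, 21, 247] [0.533 0.324 0.024] [array([533.6, 324.5]), array([34.1, 57.7]), np.float64(84.3)]
4 [230, 234, 12, 21, 246] [0.453 0.19  0.023] [array([453. , 190.1]), array([56.5, 32.3]), np.float64(0.9)]
5 [200, 236, 16, 22, 248] [0.444 0.269 0.024] [array([444.4, 269.6]), array([34.2, 57.8]), np.float64(78.0)]
traywall
1 [282, 188, 107, 62, 657] [ 0.534 -0.122  0.044] [array([530. , -89.8]), array([150.1, 287.2]), np.float64(5.9)]
cup
1 [417, 190, 45, 30, 465] [ 0.571 -0.384  0.038] [array([ 571.9, -384.1]), array([ 31. , 121.1]), np.float64(31.9)]
mat
27 [460, 182, 9, 5, 20] [ 0.636 -0.472  0.002] [array([ 636., -472.]), array([12.2, 23. ]), np.float64(0.7)]
70 [417, 188, 32, 21, 263] [ 0.599 -0.367  0.005] [array([ 603.6, -373.5]), array([ 35.9, 105.3]), np.float64(31.4)]
121 [422, 204, 34, 25, 309] [ 0.532 -0.403  0.004] [array([ 531.2, -401.4]), array([ 46.5, 104.3]), np.float64(27.9)]
145 [461, 211, 9, 5, 16] [ 0.553 -0.475  0.002] [array([ 551.4, -473.9]), array([25.2,  8.2]), np.float64(67.8)]
ears
1 [433, 196, 15, 9, 29] [ 0.581 -0.373  0.087] [array([ 581.5, -373.3]), array([ 3.5, 41.7]), np.float64(31.9)]
2 [438, 204, 15, 10, 30] [ 0.56  -0.387  0.087] [array([ 557.7, -387. ]), array([ 3.9, 44.2]), np.float64(31.4)]
```

View pics/a.png

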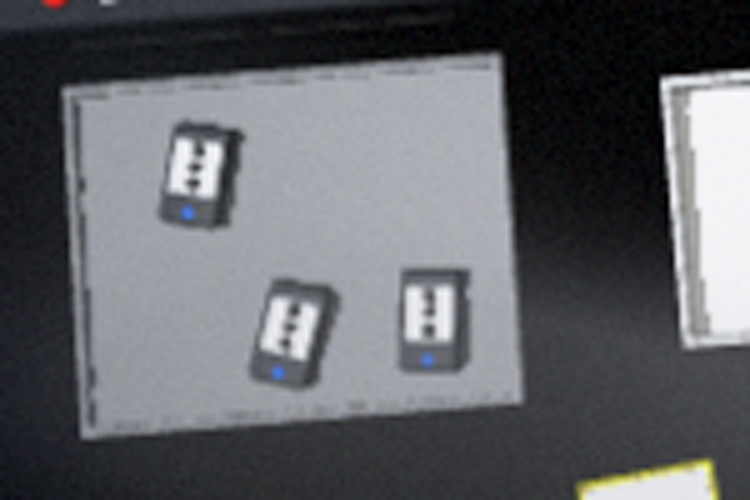

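View pics/b.png

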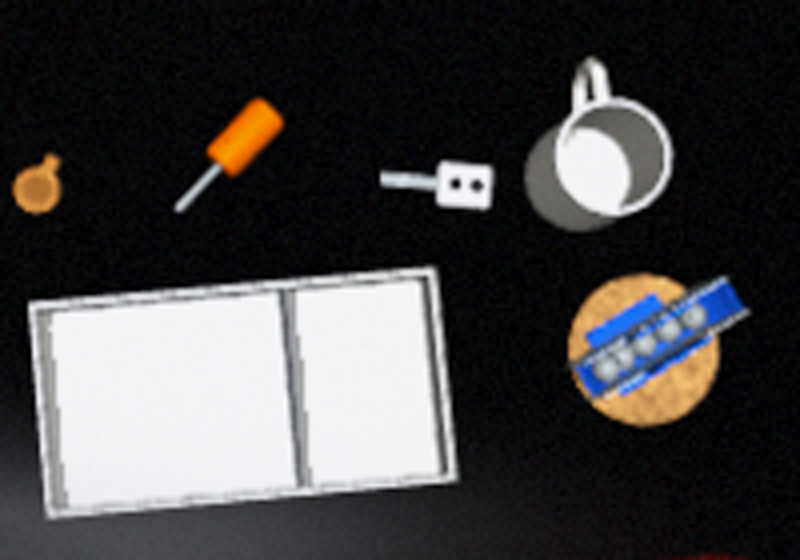

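Emit:
{"api": "play_rows", "payload": {
  "series": [
    [[0.038,-0.046,0,0],[0.076,-0.092,0,0],[0.114,-0.138,0,0],[0.152,-0.184,0,0],[0.19,-0.23,0,0]]
  ],
  "gripper": 115
}}

```text
time: 0.78
ee_pos: [0.3477, -0.265, 0.2139]
tcp_rot: [[0.893, 0.451, 0.0], [0.451, -0.893, 0.0], [0.0, 0.0, -1.0]]
ft_force: [0.6, 0.4, -0.8]
grip_width: 0.0505
```

Emit:
{"api": "play_rows", "payload": {
  "series": [
    [[0.038,-0.046,0,0],[0.076,-0.092,0,0],[0.114,-0.138,0,0],[0.152,-0.184,0,0],[0.19,-0.23,0,0]]
  ]
}}

```text
time: 1.4
ee_pos: [0.4137, 0.026, 0.2141]
tcp_rot: [[0.893, 0.451, 0.0], [0.451, -0.893, -0.0], [0.0, 0.0, -1.0]]
ft_force: [1.7, -0.3, 0.3]
grip_width: 0.0499
```

Emit:
{"api": "play_rows", "payload": {
  "series": [
    [[0.038,-0.046,0,8],[0.076,-0.092,0,16],[0.11,-0.13,0.02,24],[0.11,-0.13,0.05,26],[0.11,-0.13,0.05,26]]
  ]
}}

```text
time: 2.02
ee_pos: [0.4516, 0.1897, 0.1623]
tcp_rot: [[1.0, 0.015, -0.004], [0.015, -1.0, -0.001], [-0.004, 0.001, -1.0]]
ft_force: [-0.0, 0.4, 0.4]
grip_width: 0.0501
```

```bash
cat >> h.py <<'E'
def cmd(x,y,z,psi=None,n=""):
    """tool-axis shift and roll to reach world TCP x,y,z with tool-x yaw psi (deg)"""
    s=ctrl.observe();R=s["tcp_rot"];d=R.T@(np.array([x,y,z])-s["ee_pos"])
    p=np.degrees(np.arctan2(R[1,0],R[0,0]))
    print(n,"at",s["ee_pos"].round(4),"psi",p.round(1),"w",s["grip_width"].round(3),"t",round(s["time"],1),"-> shift",d.round(4),"roll",None if psi is None else round(p-psi,1))
def pts(c):
    K=c["intrinsics"];M=np.linalg.inv(c["world_to_cam"]);v,u=np.mgrid[0:400,0:640];d=c["range_z"]
    return (np.stack([(u-K[0,2])/K[0,0]*d,-(v-K[1,2])/K[1,1]*d,-d,np.ones_like(d)],-1)@M.T)[...,:3]
def fobs(c):
    X=pts(c);m=(X[...,2]>.016)&(X[...,2]<.035)&(X[...,0]>.40)&(X[...,0]<.6)&(X[...,1]>.13)&(X[...,1]<.4)
    k,l,s,_=cv2.connectedComponentsWithStats(m.astype(np.uint8),connectivity=4)
    for i in range(1,k):
        if s[i,4]>60: print("fob",s[i,4],[np.round(t,1) for t in cv2.minAreaRect(X[l==i][:,:2].astype(np.float32)*1000)])
E
python3 - <<'E'
from h import *
c=imaging.camera("top");fobs(c);cv2.imwrite("pics/t1.png",c["img"])
cmd(.453,.190,.012,0.9)
E
```

```text
fob 177 [array([539.6, 323.5]), array([34.4, 45.2]), np.float64(83.9)]Traceback (most recent call last):
  File "<stdin>", line 3, in <module>
  File "h.py", line 14, in cmd
    print(n,"at",s["ee_pos"].round(4),"psi",p.round(1),"w",s["grip_width"].round(3),"t",round(s["time"],1),"-> shift",d.round(4),"roll",None if psi is None else round(p-psi,1))
                                                           ^^^^^^^^^^^^^^^^^^^^^
AttributeError: 'float' object has no attribute 'round'
```

Emit:
{"api": "play_rows", "payload": {
  "series": [
    [[0.001,0,0.05,0],[0.001,0,0.1,0],[0.001,0,0.135,0],[0.001,0,0.15,0],[0.001,0,0.15,0]]
  ]
}}

```text
time: 2.7
ee_pos: [0.4545, 0.1894, 0.0144]
tcp_rot: [[1.0, 0.014, -0.0], [0.014, -1.0, -0.0], [-0.0, 0.0, -1.0]]
ft_force: [0.6, 0.0, 0.1]
grip_width: 0.0501
```

Emit:
{"api": "play_rows", "payload": {
  "series": [
    [[0,0,0,0],[0,0,0,0],[0,0,0,0],[0,0,-0.02,0],[0,0,-0.06,0]]
  ],
  "gripper": 255
}}

```text
time: 3.32
ee_pos: [0.4535, 0.1896, 0.0744]
tcp_rot: [[1.0, 0.014, -0.002], [0.014, -1.0, -0.0], [-0.002, 0.0, -1.0]]
ft_force: [0.2, -0.1, 0.3]
grip_width: 0.0336
```

```bash
sed -i 's/s\["grip_width"\].round(3)/round(float(s["grip_width"]),4)/;s/p.round(1)/round(float(p),1)/' h.py; python3 - <<'E'
from h import *
cmd(.554,.005,.07,5.9)
E
```

```text
at [0.4535 0.1896 0.0744] psi 0.8 w 0.0336 t 3.3 -> shift [0.0979 0.186  0.0043] roll -5.1
```

Emit:
{"api": "play_rows", "payload": {
  "series": [
    [[0.024,0.046,0,-2],[0.049,0.093,0,-4],[0.074,0.14,0,-5],[0.098,0.186,0,-5],[0.098,0.186,0.02,-5]]
  ]
}}

```text
time: 3.95
ee_pos: [0.558, 0.0019, 0.0555]
tcp_rot: [[0.995, 0.098, 0.005], [0.098, -0.995, -0.001], [0.005, 0.001, -1.0]]
ft_force: [-0.1, 0.4, -0.8]
grip_width: 0.0337
```

Emit:
{"api": "play_rows", "payload": {
  "series": [
    [[0,0,0.02,0],[0,0,0.035,0],[0,0,0.041,0],[0,0,0.041,0],[0,0,0.041,0]]
  ]
}}

```text
time: 4.58
ee_pos: [0.555, 0.0052, 0.0133]
tcp_rot: [[0.995, 0.101, 0.001], [0.101, -0.995, -0.0], [0.001, 0.0, -1.0]]
ft_force: [0.0, 0.5, 0.1]
grip_width: 0.0336
```

Emit:
{"api": "play_rows", "payload": {
  "series": [
    [[0,0,0,0],[0,0,0,0],[0,0,-0.03,0],[0,0,-0.08,0],[0,0,-0.13,0]]
  ],
  "gripper": 118
}}

```text
time: 5.2
ee_pos: [0.5544, 0.0051, 0.1443]
tcp_rot: [[0.995, 0.101, -0.001], [0.101, -0.995, 0.0], [-0.001, -0.0, -1.0]]
ft_force: [1.2, 0.1, -0.4]
grip_width: 0.0491
```

```bash
python3 - <<'E'
from h import *
c=imaging.camera("top");fobs(c);cv2.imwrite("pics/t2.png",c["img"])
cmd(.444,.2695,.09,-12)
E
```

```text
fob 248 [array([533.6, 324.8]), array([34.9, 57.6]), np.float64(84.1)]
fob 252 [array([444.4, 269.3]), array([34.6, 57.5]), np.float64(76.9)]
 at [0.5573 0.005  0.1505] psi 5.8 w 0.0491 t 5.2 -> shift [-0.0863 -0.2748  0.0595] roll 17.8
```

Emit:
{"api": "play_rows", "payload": {
  "series": [
    [[-0.017,-0.055,0,4],[-0.034,-0.11,0,8],[-0.051,-0.165,0,13],[-0.068,-0.22,0.02,18],[-0.083,-0.274,0.05,18]]
  ],
  "gripper": 115
}}

```text
time: 5.88
ee_pos: [0.4445, 0.2704, 0.0937]
tcp_rot: [[0.977, -0.213, 0.002], [-0.213, -0.977, 0.001], [0.002, -0.002, -1.0]]
ft_force: [1.3, 0.2, -0.0]
grip_width: 0.0499
```

Emit:
{"api": "play_rows", "payload": {
  "series": [
    [[0,0,0.01,0],[0,0,0.02,0],[0,0,0.02,0]]
  ]
}}

```text
time: 6.25
ee_pos: [0.4451, 0.2674, 0.0731]
tcp_rot: [[0.977, -0.213, -0.001], [-0.213, -0.977, -0.0], [-0.0, 0.0, -1.0]]
ft_force: [1.1, 0.2, 0.1]
grip_width: 0.0503
```

```bash
python3 - <<'E'
from h import *
cmd(.4445,.2694,.012,-12.5)
E
```

```text
at [0.4451 0.2674 0.0731] psi -12.3 w 0.0503 t 6.2 -> shift [-0.001  -0.0018  0.0611] roll 0.2
```

Emit:
{"api": "play_rows", "payload": {
  "series": [
    [[-0.001,-0.002,0.03,0],[-0.001,-0.002,0.052,0],[-0.001,-0.002,0.061,0],[-0.001,-0.002,0.061,0]]
  ]
}}

```text
time: 6.75
ee_pos: [0.4446, 0.2701, 0.0126]
tcp_rot: [[0.977, -0.212, -0.0], [-0.212, -0.977, -0.0], [-0.0, 0.0, -1.0]]
ft_force: [0.9, -0.4, 0.2]
grip_width: 0.0504
```

Emit:
{"api": "play_rows", "payload": {
  "series": [
    [[0,0,0,0],[0,0,0,0],[0,0,0,0],[0,0,-0.025,0],[0,0,-0.07,0]]
  ],
  "gripper": 255
}}

```text
time: 7.38
ee_pos: [0.4434, 0.2702, 0.0826]
tcp_rot: [[0.977, -0.211, -0.002], [-0.211, -0.977, -0.001], [-0.002, 0.002, -1.0]]
ft_force: [0.6, 0.1, 0.2]
grip_width: 0.0337
```

Emit:
{"api": "play_rows", "payload": {
  "series": [
    [[0.02,0.051,0,-4],[0.04,0.102,0,-8],[0.06,0.154,0,-13],[0.08,0.205,0,-18],[0.099,0.256,0,-18]]
  ]
}}

```text
time: 8.0
ee_pos: [0.4873, -0.0023, 0.0829]
tcp_rot: [[0.995, 0.103, 0.001], [0.103, -0.995, -0.0], [0.001, 0.0, -1.0]]
ft_force: [-0.3, -0.1, -0.5]
grip_width: 0.0338
```

Emit:
{"api": "play_rows", "payload": {
  "series": [
    [[0,0,0.02,0],[0,0,0.04,0],[0,0,0.04,0]]
  ]
}}

```text
time: 8.38
ee_pos: [0.4862, -0.0006, 0.0419]
tcp_rot: [[0.995, 0.101, -0.002], [0.101, -0.995, 0.0], [-0.002, -0.0, -1.0]]
ft_force: [0.2, 0.0, -0.4]
grip_width: 0.0339
```

```bash
python3 - <<'E'
from h import *
cmd(.487,-.002,.012,5.9)
E
```

```text
at [ 0.4862 -0.0006  0.0419] psi 5.8 w 0.0339 t 8.4 -> shift [0.0007 0.0015 0.0299] roll -0.1
```

Emit:
{"api": "play_rows", "payload": {
  "series": [
    [[0,0,0.02,0],[0,0,0.03,0],[0,0,0.03,0]]
  ]
}}

```text
time: 8.75
ee_pos: [0.4868, -0.0004, 0.0125]
tcp_rot: [[0.995, 0.101, -0.001], [0.101, -0.995, 0.0], [-0.001, -0.0, -1.0]]
ft_force: [-0.8, 0.8, 0.1]
grip_width: 0.0336
```

Emit:
{"api": "play_rows", "payload": {
  "series": [
    [[0,0,0,0],[0,0,0,0],[0,0,-0.03,0],[0,0,-0.08,0],[0,0,-0.13,0]]
  ],
  "gripper": 118
}}

```text
time: 9.38
ee_pos: [0.4866, -0.0005, 0.1442]
tcp_rot: [[0.995, 0.101, -0.0], [0.101, -0.995, 0.0], [-0.0, -0.0, -1.0]]
ft_force: [1.0, -0.0, -0.6]
grip_width: 0.0487
```

Emit:
{"api": "play_rows", "payload": {
  "series": [
    [[0.013,-0.053,0,2],[0.026,-0.106,0,4],[0.039,-0.159,0,6],[0.052,-0.212,0,9],[0.065,-0.265,0,12]]
  ]
}}

```text
time: 10.0
ee_pos: [0.5248, 0.2716, 0.1429]
tcp_rot: [[0.994, -0.11, 0.001], [-0.11, -0.994, 0.0], [0.001, -0.0, -1.0]]
ft_force: [0.7, -0.6, -0.0]
grip_width: 0.0495
```

```bash
python3 - <<'E'
from h import *
c=imaging.camera("top");fobs(c);cv2.imwrite("pics/t3.png",c["img"])
cmd(.534,.3245,.012,-5.9)
E
```

```text
at [0.5257 0.2773 0.1431] psi -6.4 w 0.0493 t 10.1 -> shift [ 0.0028 -0.0474  0.1312] roll -0.5
```

Emit:
{"api": "play_rows", "payload": {
  "series": [
    [[0.003,-0.04,0.02,0],[0.003,-0.055,0.06,0],[0.003,-0.055,0.08,0],[0.003,-0.055,0.08,0]]
  ],
  "gripper": 115
}}

```text
time: 10.55
ee_pos: [0.5327, 0.3237, 0.0613]
tcp_rot: [[0.994, -0.108, -0.003], [-0.108, -0.994, -0.001], [-0.002, 0.001, -1.0]]
ft_force: [0.5, -0.3, 1.1]
grip_width: 0.0498
```

```bash
python3 - <<'E'
from h import *
cmd(.534,.3245,.012,-5.9)
c=imaging.camera("scene");X=pts(c);m=(X[...,2]>.021)&(X[...,2]<.03)&(X[...,0]>.48)&(X[...,0]<.58)&(X[...,1]>.27)&(X[...,1]<.38)
print(m.sum(),cv2.minAreaRect(X[m][:,:2].astype(np.float32)*1000))
E
```

```text
at [0.5327 0.3237 0.0613] psi -6.2 w 0.0498 t 10.6 -> shift [ 0.0013 -0.001   0.0493] roll -0.3
191 ((533.5060424804688, 323.67431640625), (32.626861572265625, 58.86784744262695), 83.2535400390625)
```

Emit:
{"api": "play_rows", "payload": {
  "series": [
    [[0,-0.001,0.03,0],[0,-0.001,0.042,0],[0,-0.001,0.049,0],[0,-0.001,0.049,0]]
  ]
}}

```text
time: 11.1
ee_pos: [0.534, 0.325, 0.0138]
tcp_rot: [[0.994, -0.108, 0.0], [-0.108, -0.994, 0.0], [0.0, -0.0, -1.0]]
ft_force: [-0.4, -0.2, -0.3]
grip_width: 0.0501
```

Emit:
{"api": "play_rows", "payload": {
  "series": [
    [[0,0,0,0],[0,0,0,0],[0,0,0,0],[0,0,-0.025,0],[0,0,-0.075,0]]
  ],
  "gripper": 255
}}

```text
time: 11.72
ee_pos: [0.5326, 0.3245, 0.0878]
tcp_rot: [[0.994, -0.108, -0.003], [-0.108, -0.994, -0.002], [-0.003, 0.002, -1.0]]
ft_force: [1.0, -0.2, -0.4]
grip_width: 0.0337
```

Emit:
{"api": "play_rows", "payload": {
  "series": [
    [[0.001,0.05,0,-2],[0.002,0.1,0,-4],[0.003,0.15,0,-6],[0.004,0.2,0,-9],[0.004,0.25,0,-12]]
  ]
}}

```text
time: 12.35
ee_pos: [0.5107, 0.0746, 0.0887]
tcp_rot: [[0.995, 0.103, 0.001], [0.103, -0.995, 0.0], [0.001, 0.0, -1.0]]
ft_force: [1.5, -0.2, -0.4]
grip_width: 0.0339
```

```bash
python3 - <<'E'
from h import *
cmd(.495,-.081,.085,5.9)
E
```

```text
at [0.5107 0.0746 0.0887] psi 5.9 w 0.0339 t 12.3 -> shift [-0.0316  0.1532  0.0036] roll 0.0
```

Emit:
{"api": "play_rows", "payload": {
  "series": [
    [[-0.01,0.05,0,0],[-0.02,0.1,0,0],[-0.031,0.152,0,0],[-0.031,0.152,0.03,0],[-0.031,0.152,0.045,0]]
  ]
}}

```text
time: 12.98
ee_pos: [0.4948, -0.0786, 0.0425]
tcp_rot: [[0.995, 0.1, -0.001], [0.1, -0.995, 0.0], [-0.001, -0.0, -1.0]]
ft_force: [-0.7, -0.2, -0.4]
grip_width: 0.0338
```

Emit:
{"api": "play_rows", "payload": {
  "series": [
    [[0,0,0.015,0],[0,0,0.03,0],[0,0,0.031,0],[0,0,0.031,0]]
  ]
}}

```text
time: 13.48
ee_pos: [0.4954, -0.0779, 0.0122]
tcp_rot: [[0.995, 0.102, -0.0], [0.102, -0.995, 0.0], [-0.0, -0.0, -1.0]]
ft_force: [-0.4, -0.5, -0.2]
grip_width: 0.0338
```

Emit:
{"api": "play_rows", "payload": {
  "series": [
    [[0,0,0,0],[0,0,0,0],[0,0,-0.03,0],[0,0,-0.08,0],[0,0,-0.13,0]]
  ],
  "gripper": 118
}}

```text
time: 14.1
ee_pos: [0.495, -0.0782, 0.1439]
tcp_rot: [[0.995, 0.101, -0.0], [0.101, -0.995, 0.0], [-0.0, -0.0, -1.0]]
ft_force: [0.3, -0.4, -0.7]
grip_width: 0.0493
```

Emit:
{"api": "play_rows", "payload": {
  "series": [
    [[0,0.05,-0.02,0],[0,0.11,-0.05,0],[0,0.17,-0.05,0],[0,0.23,-0.05,0],[0,0.23,-0.05,0]]
  ],
  "gripper": 0
}}

```text
time: 14.72
ee_pos: [0.5186, -0.3112, 0.1923]
tcp_rot: [[0.995, 0.097, 0.001], [0.097, -0.995, -0.001], [0.001, 0.001, -1.0]]
ft_force: [0.3, 0.8, -0.1]
grip_width: 0.0908
```

```bash
python3 - <<'E'
from h import *
cmd(.57,-.38,.12,31.9)
c=imaging.camera("top");fobs(c);cv2.imwrite("pics/t4.png",cv2.resize(c["img"][120:300,150:500],None,fx=2.2,fy=2.2))
c=imaging.camera("wrist");cv2.imwrite("pics/w4.png",c["img"]);print(c["hand_eye"].round(3).tolist(),c["intrinsics"].round(1).tolist())
E
```

```text
at [ 0.5186 -0.3112  0.1923] psi 5.6 w 0.0908 t 14.7 -> shift [0.0444 0.0734 0.0724] roll -26.3
[[-0.001, 0.955, 0.296, 0.085], [1.0, 0.001, 0.001, -0.0], [0.0, 0.296, -0.955, -0.17], [0.0, 0.0, 0.0, 1.0]] [[288.5, 0.0, 322.6], [0.0, 288.5, 198.4], [0.0, 0.0, 1.0]]
```

View pics/t4.png

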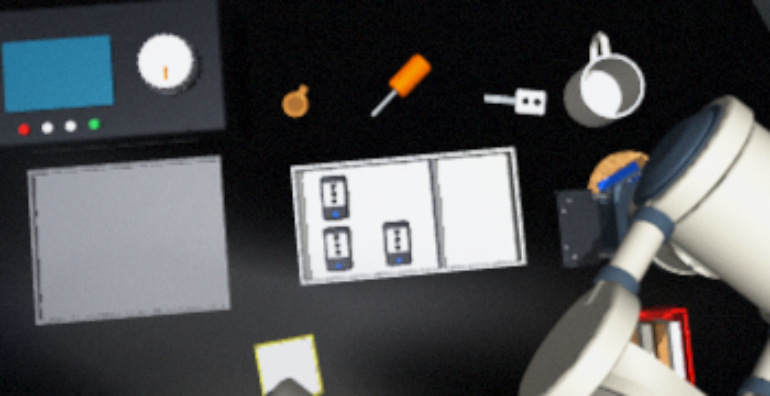

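View pics/w4.png

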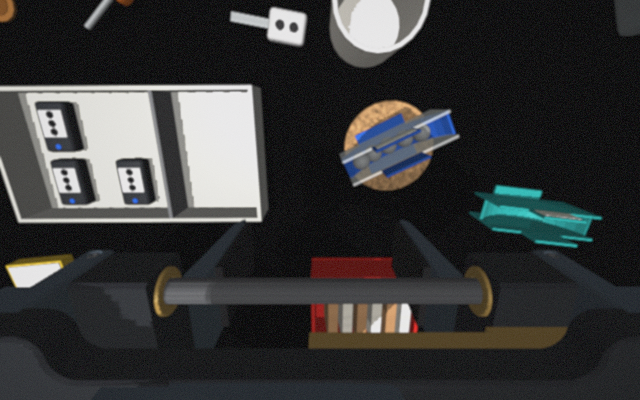

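```bash
python3 - <<'E'
from h import *
c=dict(np.load("top0.npz"));X=pts(c)
print("mat",world(c,275+644/4,120+350/4,.004))
u=np.array([.528,-.849]);n=np.array([.849,.528]);o=np.array([.5705,-.382])
m=(np.abs((X[...,:2]-o)@n)<.009)&(np.abs((X[...,:2]-o)@u)<.075)
s=(X[...,:2]-o)[m]@u;z=X[...,2][m]
for a in range(-70,71,10):
    k=np.abs(s*1000-a)<5
    if k.any(): print(a,np.round(np.sort(z[k])[::max(1,k.sum()//4)]*1000))
m=(X[...,2]>.08)&(X[...,2]<.1)&(X[...,0]>.6)&(X[...,0]<.75)&(X[...,1]>-.42)&(X[...,1]<-.28)
print("mug rim",cv2.minEnclosingCircle(X[m][:,:2].astype(np.float32)*1000), X[m].min(0),X[m].max(0))
E
```

```text
mat [ 0.565479   -0.38788325  0.004     ]
-70 [-6. -3.  0.  1.]
-60 [-6. -2. -0.  2. 37.]
-50 [-5.  5. 29. 33. 36.]
-40 [24. 38. 39. 40. 42.]
-30 [27. 31. 38. 39. 40.]
-20 [25. 27. 29. 30. 32.]
-10 [19. 22. 24. 26. 28.]
0 [20. 24. 26. 28.]
10 [ 7. 23. 25. 28. 31.]
20 [26. 29. 31. 33. 36.]
30 [14. 35. 38. 41. 44.]
40 [26. 36. 38. 40. 42.]
50 [27. 31. 34. 38. 47.]
60 [39. 45. 48. 51. 53.]
mug rim ((698.8853759765625, -338.3981018066406), 45.69033432006836) [ 0.65393603 -0.37703747  0.08026022] [ 0.74441013 -0.29927172  0.09595642]
```

Emit:
{"api": "play_rows", "payload": {
  "series": [
    [[0,0,0,-10],[0,0,0,-20],[0,0,0,-30],[0,0,0,-40],[0,0,0,-50]]
  ],
  "gripper": 87
}}

```text
time: 15.45
ee_pos: [0.5185, -0.3054, 0.1925]
tcp_rot: [[0.556, 0.831, -0.0], [0.831, -0.556, 0.0], [0.0, -0.001, -1.0]]
ft_force: [1.1, 1.1, 0.1]
grip_width: 0.0601
```

Emit:
{"api": "play_rows", "payload": {
  "series": [
    [[0,0,0,-10],[0,0,0,-20],[0,0,0,-30],[0,0,0,-40],[0,0,0,-50]]
  ]
}}

```text
time: 16.08
ee_pos: [0.5186, -0.3054, 0.1925]
tcp_rot: [[-0.279, 0.96, -0.0], [0.96, 0.279, 0.0], [0.001, -0.0, -1.0]]
ft_force: [-0.6, -0.6, -0.6]
grip_width: 0.0602
```

Emit:
{"api": "play_rows", "payload": {
  "series": [
    [[0,0,0,-10],[0,0,0,-16],[0,0,0,-16]]
  ]
}}

```text
time: 16.45
ee_pos: [0.5186, -0.3057, 0.1925]
tcp_rot: [[-0.528, 0.849, -0.0], [0.849, 0.528, 0.0], [0.0, -0.0, -1.0]]
ft_force: [0.2, -0.4, -0.5]
grip_width: 0.0602
```

```bash
python3 - <<'E'
from h import *
cmd(.57,-.3805,.15,121.9);print(ctrl.observe()["q"])
E
```

```text
at [ 0.5186 -0.3057  0.1925] psi 121.8 w 0.0602 t 16.4 -> shift [-0.0906  0.0042  0.0425] roll -0.1
[-6.31959539e-01  4.82110523e-01  1.43126265e+00  1.23389007e-04
  1.22857742e+00 -1.18786222e+00]
```

Emit:
{"api": "play_rows", "payload": {
  "series": [
    [[-0.045,0.002,0.02,0],[-0.09,0.004,0.04,0],[-0.09,0.004,0.04,0]]
  ]
}}

```text
time: 16.82
ee_pos: [0.5699, -0.3823, 0.1502]
tcp_rot: [[-0.524, 0.852, -0.002], [0.852, 0.524, 0.001], [0.002, -0.001, -1.0]]
ft_force: [-0.2, 0.7, -0.8]
grip_width: 0.06
```

```bash
cat >> h.py <<'E'
def wcam():
    s=ctrl.observe();T=np.eye(4);T[:3,:3]=s["tcp_rot"];T[:3,3]=s["ee_pos"]
    c=imaging.camera("wrist");c["world_to_cam"]=np.linalg.inv(T@c["hand_eye"]);return c
E
python3 - <<'E'
from h import *
cmd(.57,-.381,.056,121.9)
c=wcam();X=pts(c);cv2.imwrite("pics/w5.png",c["img"])
m=(X[...,2]>.077)&(X[...,2]<.095)&(np.hypot(X[...,0]-.57,X[...,1]+.381)<.04)
print(m.sum(),X[m].mean(0),cv2.minAreaRect(X[m][:,:2].astype(np.float32)*1000))
E
```

```text
at [ 0.5699 -0.3823  0.1502] psi 121.6 w 0.06 t 16.8 -> shift [0.0009 0.0008 0.0942] roll -0.3
466 [ 0.57006914 -0.37960469  0.08587895] ((570.2304077148438, -380.8431396484375), (31.119136810302734, 45.989906311035156), 31.824565887451172)
```

View pics/w5.png

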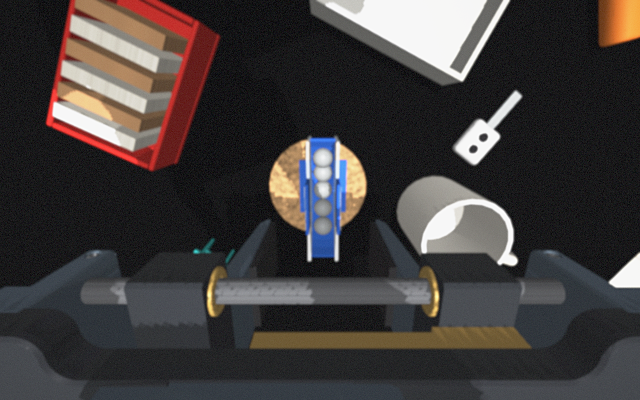

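Emit:
{"api": "play_rows", "payload": {
  "series": [
    [[0.001,0.001,0.03,0],[0.001,0.001,0.06,0],[0.001,0.001,0.08,0],[0.001,0.001,0.086,0],[0.001,0.001,0.086,0]]
  ]
}}

```text
time: 17.5
ee_pos: [0.5698, -0.3796, 0.0672]
tcp_rot: [[-0.527, 0.85, 0.0], [0.85, 0.527, -0.0], [-0.0, 0.0, -1.0]]
ft_force: [-0.1, -0.0, 0.5]
grip_width: 0.0604
```

```bash
cat >> h.py <<'E'
def force(n=4):
    F=[]
    for _ in range(n): F.append(np.r_[ctrl.observe()["ft_force"],ctrl.observe()["torque"]]);imaging.camera("scene")
    print("F",np.mean(F,0).round(2))
E
python3 - <<'E'
from h import *
cmd(.570,-.381,.064,121.9);force()
E
```

```text
at [ 0.5698 -0.3796  0.0672] psi 121.8 w 0.0604 t 17.5 -> shift [-0.0013 -0.0006  0.0032] roll -0.1
F [ 0.12 -0.2  -0.1   0.   -0.13 -0.04]
```

Emit:
{"api": "play_rows", "payload": {
  "series": [
    [[0,0,0,0],[0,0,0,0],[0,0,0,0],[0,0,0,0]]
  ],
  "gripper": 255
}}

```text
time: 18.2
ee_pos: [0.5697, -0.3802, 0.0664]
tcp_rot: [[-0.527, 0.85, -0.0], [0.85, 0.527, -0.0], [0.0, -0.0, -1.0]]
ft_force: [0.1, 0.1, -0.5]
grip_width: 0.03
```

Emit:
{"api": "play_rows", "payload": {
  "series": [
    [[0,0,-0.005,0],[0,0,-0.02,0],[0,0,-0.04,0],[0,0,-0.06,0],[0,0,-0.06,0]]
  ]
}}

```text
time: 18.82
ee_pos: [0.5707, -0.3808, 0.1287]
tcp_rot: [[-0.527, 0.85, 0.003], [0.85, 0.527, -0.002], [-0.003, 0.001, -1.0]]
ft_force: [-0.1, 0.7, -3.4]
grip_width: 0.0299
```

```bash
python3 - <<'E'
from h import *
cmd(.570,-.381,.064,121.9);force(6)
E
```

```text
at [ 0.5707 -0.3808  0.1287] psi 121.8 w 0.0299 t 18.8 -> shift [ 0.0004 -0.0008  0.0647] roll -0.1
F [ 0.08  0.03 -3.13  0.02 -0.13  0.01]
```

Emit:
{"api": "play_rows", "payload": {
  "series": [
    [[0.008,0.003,0,2],[0.028,0.01,0,7],[0.055,0.02,0,14],[0.08,0.03,0,21],[0.092,0.034,0,26]]
  ]
}}

```text
time: 19.75
ee_pos: [0.5496, -0.2825, 0.126]
tcp_rot: [[-0.098, 0.995, -0.001], [0.995, 0.098, 0.001], [0.001, -0.001, -1.0]]
ft_force: [-0.0, 0.3, -2.9]
grip_width: 0.0302
```

Emit:
{"api": "play_rows", "payload": {
  "series": [
    [[0,0,0.002,0],[0,0,0.008,0],[0,0,0.016,0],[0,0,0.022,0],[0,0,0.024,0]]
  ]
}}

```text
time: 20.38
ee_pos: [0.5499, -0.2844, 0.1021]
tcp_rot: [[-0.101, 0.995, -0.001], [0.995, 0.101, -0.0], [-0.0, -0.001, -1.0]]
ft_force: [-4.5, -4.0, 7.7]
grip_width: 0.0297
```

```bash
cat >> h.py <<'E'
def tray(y,z,n="",x=0.):
    a=np.radians(5.9);cmd(.530+x*np.cos(a)-y*np.sin(a),-.0898+x*np.sin(a)+y*np.cos(a),z,95.9,n)
E
python3 - <<'E'
from h import *
tray(-.178,.103);force(4)
c=wcam();X=pts(c);cv2.imwrite("pics/w6.png",c["img"])
c=imaging.camera("scene");cv2.imwrite("pics/s6.png",cv2.resize(c["img"][100:260,150:400],None,fx=3.2,fy=3.2,interpolation=cv2.INTER_CUBIC))
E
```

```text
at [ 0.5499 -0.2844  0.1021] psi 95.8 w 0.0297 t 20.4 -> shift [ 0.0176  0.0002 -0.0009] roll -0.1
F [-2.39 -1.62  2.53 -0.1   0.48  0.12]
```

View pics/s6.png

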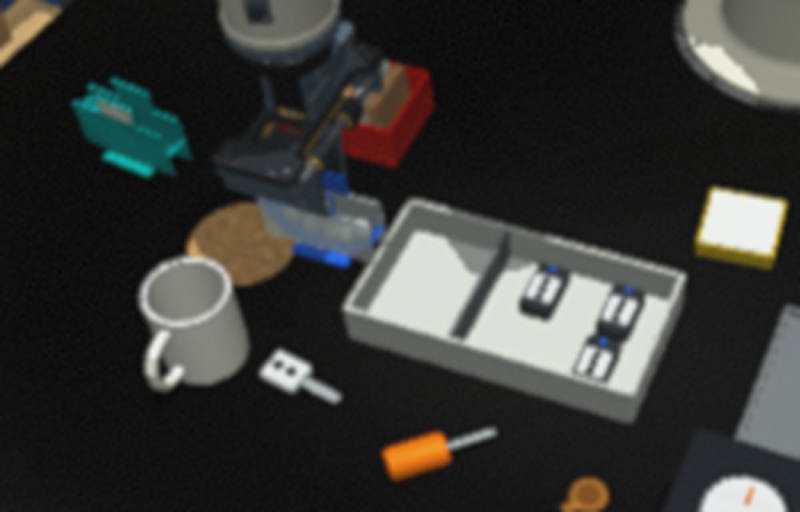

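Emit:
{"api": "play_rows", "payload": {
  "series": [
    [[0,0,-0.01,0],[0,0,-0.02,0],[0,0,-0.024,0],[0,0,-0.024,0]]
  ]
}}

```text
time: 21.18
ee_pos: [0.5504, -0.2841, 0.1269]
tcp_rot: [[-0.101, 0.995, 0.001], [0.995, 0.101, -0.0], [-0.001, 0.001, -1.0]]
ft_force: [0.4, 0.1, -2.4]
grip_width: 0.0295
```

```bash
python3 - <<'E'
from h import *
tray(-.178,.103);force(3)
c=imaging.camera("scene");a=cv2.resize(c["img"][145:195,215:285],None,fx=10,fy=10,interpolation=cv2.INTER_CUBIC)
X=pts(c)
c2=wcam();b=c2["img"][60:280,200:440];b=cv2.resize(b,None,fx=500/220,fy=500/220)
cv2.imwrite("pics/s7.png",cv2.resize(np.hstack([a,b]),(800,int(500*800/(a.shape[1]+b.shape[1])))))
E
```

```text
at [ 0.5504 -0.2841  0.1269] psi 95.8 w 0.0295 t 21.2 -> shift [ 0.0174 -0.0003  0.0239] roll -0.1
F [-0.29 -0.07 -3.01  0.03 -0.13  0.03]
```

View pics/s7.png

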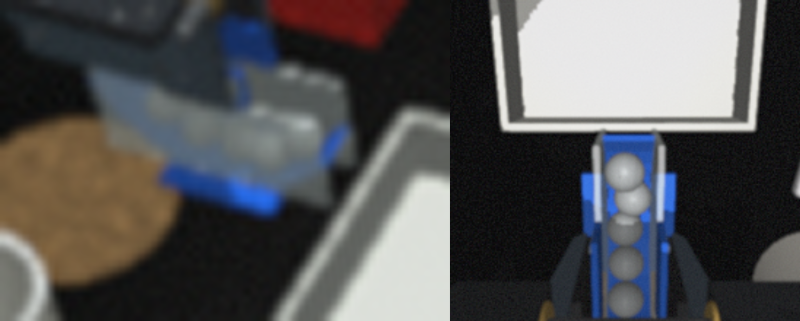

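```bash
cat >> h.py <<'E'
def tilt(c=None,show=True):
    """cup pitch from wrist depth: slope of the foot's upper face (15<|y|<26) and of the plate tops, tool axes"""
    c=c or imaging.camera("wrist");q=dict(c);q["world_to_cam"]=np.linalg.inv(c["hand_eye"]);P=pts(q)
    x,y,z=P[...,0]*1e3,P[...,1]*1e3,P[...,2]*1e3;ok=(c["range_z"]>0)
    B=(c["img"][...,0].astype(int)-c["img"][...,2]>60)
    f=ok&B&(abs(y)>17)&(abs(y)<25)&(z>20)&(z<110)&(x>-20)
    p=ok&(abs(y)<17)&(abs(y)>11)&(z>-25)&(z<60)&(x>8)&(x<75)
    xs,zs=[],[]
    for b in range(8,74,2):
        k=p&(abs(x-b)<1.5)
        if k.sum()>3: xs.append(b);zs.append(np.percentile(z[k],8))
    r=np.polyfit(xs,zs,1);print("plate bins",list(zip(xs,np.round(zs,1))))
    if f.sum()>10:
        a=np.polyfit(x[f],z[f],1);print("foot n",f.sum(),"x",x[f].min().round(),x[f].max().round(),"tilt",np.arctan(a[0]).round(3),"z0",a[1].round(1))
    return c
E
python3 - <<'E'
from h import *
tilt()
E
```

```text
plate bins [(8, np.float64(-22.0)), (10, np.float64(-22.3)), (12, np.float64(-22.0)), (14, np.float64(-21.8)), (16, np.float64(-23.1)), (18, np.float64(-21.9)), (20, np.float64(-21.6)), (22, np.float64(-20.9)), (24, np.float64(-15.1)), (26, np.float64(1.9)), (28, np.float64(2.2)), (30, np.float64(2.0)), (32, np.float64(2.1)), (34, np.float64(2.2)), (36, np.float64(2.2)), (38, np.float64(1.7)), (40, np.float64(1.9)), (42, np.float64(1.6)), (44, np.float64(1.7)), (46, np.float64(1.8)), (48, np.float64(1.7)), (50, np.float64(1.7)), (52, np.float64(1.6)), (54, np.float64(1.7)), (56, np.float64(2.4))]
foot n 503 x -7.0 30.0 tilt -0.008 z0 58.7
```

Emit:
{"api": "play_rows", "payload": {
  "series": [
    [[0,0,0.01,0],[0.006,0,0.022,0],[0.014,0,0.022,0],[0.018,0,0.022,0],[0.018,0,0.022,0]]
  ]
}}

```text
time: 22.1
ee_pos: [0.5483, -0.2656, 0.1045]
tcp_rot: [[-0.102, 0.995, -0.0], [0.995, 0.102, 0.0], [0.0, -0.0, -1.0]]
ft_force: [-0.2, -0.0, -2.9]
grip_width: 0.0302
```

```bash
python3 - <<'E'
from h import *
tray(-.1735,.1048);force(3)
E
```

```text
at [ 0.5483 -0.2656  0.1045] psi 95.8 w 0.0302 t 22.1 -> shift [ 0.0032 -0.0002 -0.0003] roll -0.1
F [-0.33  0.29 -2.65 -0.03 -0.12 -0.01]
```

Emit:
{"api": "play_rows", "payload": {
  "series": [
    [[0.001,0,0,0],[0.002,0,0,0],[0.003,0,0,0],[0.004,0,0,0]]
  ]
}}

```text
time: 22.75
ee_pos: [0.548, -0.2625, 0.1045]
tcp_rot: [[-0.101, 0.995, 0.0], [0.995, 0.101, -0.001], [-0.001, 0.0, -1.0]]
ft_force: [-0.7, -5.6, -3.5]
grip_width: 0.0297
```

Emit:
{"api": "play_rows", "payload": {
  "series": [
    [[0.001,0,0,0],[0.002,0,0,0],[0.003,0,0,0],[0.003,0,0,0]]
  ]
}}

```text
time: 23.25
ee_pos: [0.548, -0.2602, 0.1049]
tcp_rot: [[-0.101, 0.995, 0.001], [0.995, 0.101, -0.002], [-0.002, 0.001, -1.0]]
ft_force: [-1.4, -7.2, 0.0]
grip_width: 0.0298
```

```bash
python3 - <<'E'
from h import *
tray(-.1735,.1048);force(3);tilt()
E
```

```text
at [ 0.548  -0.2602  0.1049] psi 95.8 w 0.0298 t 23.2 -> shift [-0.0022 -0.0004  0.0001] roll -0.1
F [-1.32 -6.88 -0.01 -1.63  0.2   0.09]
plate bins [(8, np.float64(-22.1)), (10, np.float64(-22.0)), (12, np.float64(-21.8)), (14, np.float64(-21.7)), (16, np.float64(-22.8)), (18, np.float64(-21.9)), (20, np.float64(-21.4)), (22, np.float64(-20.8)), (24, np.float64(2.6)), (26, np.float64(2.5)), (28, np.float64(2.7)), (30, np.float64(2.8)), (32, np.float64(2.9)), (34, np.float64(3.0)), (36, np.float64(2.9)), (38, np.float64(2.8)), (40, np.float64(2.8)), (42, np.float64(3.1)), (44, np.float64(3.0)), (46, np.float64(2.8)), (48, np.float64(2.8)), (50, np.float64(3.1)), (52, np.float64(3.1)), (54, np.float64(3.6)), (56, np.float64(4.0))]
foot n 471 x -7.0 28.0 tilt 0.014 z0 58.7
```

Emit:
{"api": "play_rows", "payload": {
  "series": [
    [[0.0025,0,-0.0012,0],[0.005,0,-0.0024,0],[0.008,0,-0.0032,0],[0.0105,0,-0.004,0],[0.013,0,-0.0046,0]]
  ]
}}

```text
time: 24.08
ee_pos: [0.5466, -0.2469, 0.1091]
tcp_rot: [[-0.101, 0.995, 0.001], [0.995, 0.101, -0.001], [-0.001, 0.0, -1.0]]
ft_force: [0.6, -6.3, -5.0]
grip_width: 0.0298
```

```bash
python3 - <<'E'
import re
s=open('h.py').read()
s=s.replace('print("plate bins",list(zip(xs,np.round(zs,1))))','''xs=np.array(xs);zs=np.array(zs);j=int(np.argmax(np.diff(zs)>6)) if (np.diff(zs)>6).any() else 0
    k=slice(j+2,-1);w=np.polyfit(xs[k],zs[k],1);w=np.polyfit(xs[k][abs(zs[k]-np.polyval(w,xs[k]))<2],zs[k][abs(zs[k]-np.polyval(w,xs[k]))<2],1);print("plate x",xs[k][0],xs[k][-1],"z",zs[k][0].round(1),zs[k][-1].round(1),"tilt",np.arctan(w[0]).round(3),"ear",np.arctan(np.polyfit(xs[:j],zs[:j],1)[0]).round(3) if j>2 else None)''')
open('h.py','w').write(s)
E
python3 - <<'E'
from h import *
tray(-.1733,.1048);force(3);tilt()
E
```

```text
at [ 0.5466 -0.2469  0.1091] psi 95.8 w 0.0298 t 24.1 -> shift [-0.0153 -0.0003  0.0044] roll -0.1
F [ 0.51 -5.56 -4.78 -1.33 -0.14  0.01]
plate x 26 48 z 7.5 11.5 tilt 0.173 ear 0.279
foot n 322 x -7.0 15.0 tilt 0.171 z0 60.5
```

Emit:
{"api": "play_rows", "payload": {
  "series": [
    [[0.0025,0,-0.0005,0],[0.005,0,-0.0009,0],[0.0075,0,-0.0012,0],[0.01,0,-0.0015,0],[0.012,0,-0.0017,0]]
  ]
}}

```text
time: 24.9
ee_pos: [0.5453, -0.2348, 0.1108]
tcp_rot: [[-0.101, 0.995, 0.001], [0.995, 0.101, -0.001], [-0.001, 0.0, -1.0]]
ft_force: [0.2, -5.4, -4.5]
grip_width: 0.03
```

```bash
python3 - <<'E'
from h import *
tray(-.1733,.1048);force(3);c=tilt();cv2.imwrite("pics/w8.png",cv2.resize(c["img"][0:300,170:470],None,fx=2,fy=2))
E
```

```text
at [ 0.5453 -0.2348  0.1108] psi 95.8 w 0.03 t 24.9 -> shift [-0.0275 -0.0003  0.0061] roll -0.1
F [ 0.55 -5.68 -4.27 -1.44 -0.16  0.03]
plate x 24 42 z 12.7 17.7 tilt 0.278 ear 0.196
foot n 153 x -8.0 3.0 tilt 0.295 z0 63.8
```

View pics/w8.png

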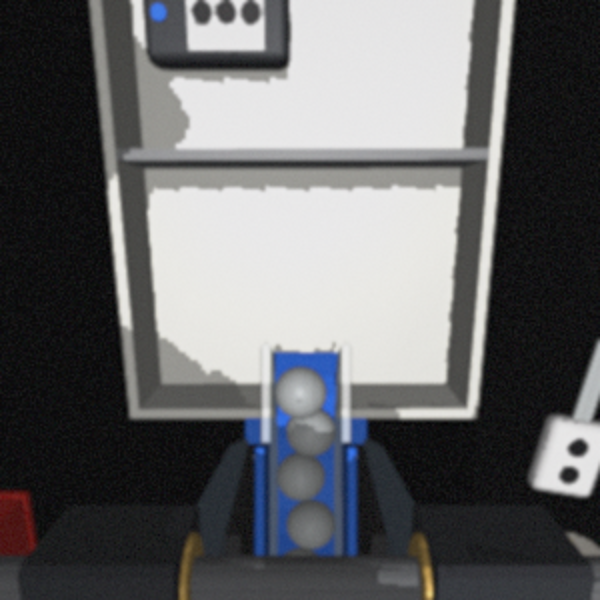

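```bash
cat >> h.py <<'E'
def pocket():
    a=np.radians(5.9);R=np.array([[np.cos(a),-np.sin(a)],[np.sin(a),np.cos(a)]])
    for n in("top","wrist","scene"):
        c=wcam() if n=="wrist" else imaging.camera(n);X=pts(c);q=(X[...,:2]-[.530,-.0898])@R
        m=(abs(q[...,0])<.066)&(q[...,1]>-.136)&(q[...,1]<-.043)&(X[...,2]>.012)&(X[...,2]<.032)
        k,l,s,cc=cv2.connectedComponentsWithStats(m.astype(np.uint8))
        print(n,"pocket",[(int(s[i,4]),cc[i].round().tolist(),(q[l==i].mean(0)*1e3).round().tolist()) for i in range(1,k) if s[i,4]>12])
        if n=="wrist": w=c
    return w
def check(name=None):
    tray(-.1733,.1048);force(2);w=pocket();tilt(w)
    if name: cv2.imwrite(name,cv2.resize(w["img"][0:300,170:470],None,fx=2,fy=2))
E
```

Emit:
{"api": "play_rows", "payload": {
  "series": [
    [[0.001,0,-0.0002,0],[0.002,0,-0.0004,0],[0.003,0,-0.0004,0],[0.004,0,-0.0004,0],[0.004,0,-0.0004,0]]
  ]
}}

```text
time: 25.72
ee_pos: [0.545, -0.2309, 0.1113]
tcp_rot: [[-0.101, 0.995, 0.001], [0.995, 0.101, -0.001], [-0.001, 0.001, -1.0]]
ft_force: [0.1, -6.0, -2.9]
grip_width: 0.0299
```

```bash
python3 -c "from h import *;check()"
```

```text
at [ 0.545  -0.2309  0.1113] psi 95.8 w 0.0299 t 25.7 -> shift [-0.0314 -0.0004  0.0066] roll -0.1
F [ 0.04 -5.68 -2.97 -1.44 -0.16 -0.  ]
top pocket []
wrist pocket []
scene pocket []
plate x 24 42 z 13.8 20.1 tilt 0.329 ear 0.049
foot n 108 x -9.0 -1.0 tilt 0.312 z0 65.0
```

Emit:
{"api": "play_rows", "payload": {
  "series": [
    [[0.001,0,0,0],[0.002,0,0,0],[0.003,0,0,0],[0.003,0,0,0],[0.003,0,0,0]]
  ]
}}

```text
time: 26.6
ee_pos: [0.5447, -0.2279, 0.1113]
tcp_rot: [[-0.101, 0.995, 0.001], [0.995, 0.101, -0.001], [-0.001, 0.001, -1.0]]
ft_force: [0.5, -5.8, -4.0]
grip_width: 0.0297
```

```bash
python3 -c "from h import *;check()"
```

```text
at [ 0.5447 -0.2279  0.1113] psi 95.8 w 0.0297 t 26.6 -> shift [-0.0344 -0.0003  0.0065] roll -0.1
F [ 0.27 -5.62 -3.63 -1.43 -0.16  0.01]
top pocket []
wrist pocket []
scene pocket []
plate x 22 40 z 14.1 21.2 tilt 0.386 ear 0.407
foot n 76 x -10.0 -4.0 tilt 0.359 z0 66.1
```

Emit:
{"api": "play_rows", "payload": {
  "series": [
    [[0.001,0,0,0],[0.002,0,0,0],[0.002,0,0,0],[0.002,0,0,0],[0.002,0,0,0]]
  ]
}}

```text
time: 27.48
ee_pos: [0.5445, -0.2259, 0.1113]
tcp_rot: [[-0.101, 0.995, 0.001], [0.995, 0.101, -0.001], [-0.001, 0.001, -1.0]]
ft_force: [0.2, -5.8, -4.2]
grip_width: 0.0299
```

```bash
python3 -c "from h import *;check('pics/w9.png')"
```

```text
at [ 0.5445 -0.2259  0.1113] psi 95.8 w 0.0299 t 27.5 -> shift [-0.0364 -0.0004  0.0065] roll -0.1
F [ 0.33 -5.43 -3.91 -1.45 -0.16  0.06]
top pocket []
wrist pocket []
scene pocket []
plate x 22 38 z 15.0 21.9 tilt 0.399 ear 0.107
foot n 47 x -10.0 -6.0 tilt 0.2 z0 65.6
```

Emit:
{"api": "play_rows", "payload": {
  "series": [
    [[0.001,0,0,0],[0.002,0,0,0],[0.002,0,0,0],[0.002,0,0,0],[0.002,0,0,0]]
  ]
}}

```text
time: 28.35
ee_pos: [0.5443, -0.2239, 0.1113]
tcp_rot: [[-0.101, 0.995, 0.001], [0.995, 0.101, -0.001], [-0.001, 0.001, -1.0]]
ft_force: [0.5, -6.6, -3.6]
grip_width: 0.0299
```

```bash
python3 -c "from h import *;check('pics/w10.png')"
```

```text
at [ 0.5443 -0.2239  0.1113] psi 95.8 w 0.0299 t 28.4 -> shift [-0.0384 -0.0004  0.0065] roll -0.1
F [ 0.03 -6.18 -3.44 -1.44 -0.14  0.01]
top pocket [(37, [362.0, 216.0], [-1.0, -78.0])]
wrist pocket [(381, [320.0, 139.0], [-0.0, -76.0])]
scene pocket [(31, [289.0, 190.0], [3.0, -75.0])]
plate x 22 38 z 16.0 23.4 tilt 0.422 ear -0.243
foot n 21 x -10.0 -8.0 tilt 0.352 z0 67.6
```

View pics/w10.png

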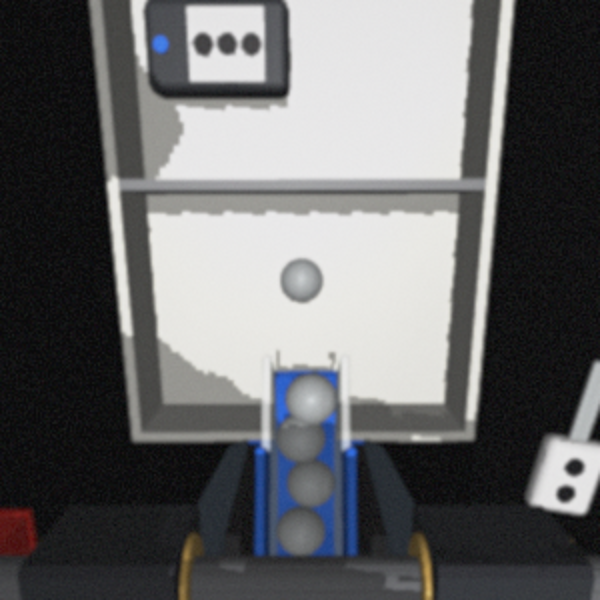

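Emit:
{"api": "play_rows", "payload": {
  "series": [
    [[0.001,0,0,0],[0.002,0,0,0],[0.003,0,0,0],[0.004,0,0,0],[0.004,0,0,0]]
  ]
}}

```text
time: 29.22
ee_pos: [0.5439, -0.2199, 0.1114]
tcp_rot: [[-0.101, 0.995, 0.001], [0.995, 0.101, -0.001], [-0.001, 0.001, -1.0]]
ft_force: [0.5, -5.7, -3.5]
grip_width: 0.0296
```

```bash
python3 -c "from h import *;check()"
```

```text
at [ 0.5439 -0.2199  0.1114] psi 95.8 w 0.0296 t 29.2 -> shift [-0.0424 -0.0004  0.0066] roll -0.1
F [ 0.56 -5.42 -3.21 -1.39 -0.15  0.01]
top pocket [(35, [360.0, 216.0], [-1.0, -74.0])]
wrist pocket [(374, [320.0, 142.0], [-0.0, -74.0])]
scene pocket [(29, [289.0, 191.0], [3.0, -75.0])]
plate x 22 36 z 18.1 25.3 tilt 0.487 ear 0.302
```

Emit:
{"api": "play_rows", "payload": {
  "series": [
    [[0.001,0,0,0],[0.002,0,0,0],[0.002,0,0,0],[0.002,0,0,0],[0.002,0,0,0]]
  ]
}}

```text
time: 30.1
ee_pos: [0.5437, -0.218, 0.1114]
tcp_rot: [[-0.101, 0.995, 0.001], [0.995, 0.101, -0.001], [-0.001, 0.001, -1.0]]
ft_force: [-0.4, -5.5, -2.5]
grip_width: 0.0297
```

```bash
python3 -c "from h import *;check()"
```

```text
at [ 0.5437 -0.218   0.1114] psi 95.8 w 0.0297 t 30.1 -> shift [-0.0444 -0.0004  0.0066] roll -0.1
F [-0.04 -5.77 -2.44 -1.43 -0.14  0.02]
top pocket [(37, [360.0, 216.0], [-1.0, -74.0])]
wrist pocket [(370, [320.0, 144.0], [-0.0, -74.0])]
scene pocket [(29, [289.0, 190.0], [3.0, -74.0])]
plate x 12 34 z -15.9 24.9 tilt 1.165 ear None
```

Emit:
{"api": "play_rows", "payload": {
  "series": [
    [[0.001,0,0,0],[0.002,0,0,0],[0.002,0,0,0],[0.002,0,0,0],[0.002,0,0,0]]
  ]
}}

```text
time: 30.98
ee_pos: [0.5436, -0.216, 0.1114]
tcp_rot: [[-0.101, 0.995, 0.001], [0.995, 0.101, -0.001], [-0.001, 0.001, -1.0]]
ft_force: [0.2, -5.6, -3.1]
grip_width: 0.0297
```

```bash
python3 -c "from h import *;check()"
```

```text
at [ 0.5436 -0.216   0.1114] psi 95.8 w 0.0297 t 31.0 -> shift [-0.0464 -0.0004  0.0066] roll -0.1
F [ 0.64 -5.48 -2.95 -1.39 -0.18  0.05]
top pocket [(37, [360.0, 216.0], [-1.0, -74.0])]
wrist pocket [(371, [320.0, 146.0], [-0.0, -74.0])]
scene pocket [(30, [289.0, 190.0], [3.0, -74.0])]
plate x 22 34 z 19.9 26.3 tilt 0.504 ear 0.122
```

Emit:
{"api": "play_rows", "payload": {
  "series": [
    [[0.001,0,0,0],[0.002,0,0,0],[0.002,0,0,0],[0.002,0,0,0],[0.002,0,0,0]]
  ]
}}

```text
time: 31.85
ee_pos: [0.5434, -0.214, 0.1114]
tcp_rot: [[-0.101, 0.995, 0.001], [0.995, 0.101, -0.001], [-0.001, 0.001, -1.0]]
ft_force: [-0.1, -6.1, -2.2]
grip_width: 0.0303
```

```bash
python3 -c "from h import *;check('pics/w11.png')"
```

```text
at [ 0.5434 -0.214   0.1114] psi 95.8 w 0.0303 t 31.9 -> shift [-0.0484 -0.0005  0.0067] roll -0.1
F [ 0.15 -5.91 -2.32 -1.45 -0.19  0.03]
top pocket [(37, [360.0, 216.0], [-1.0, -74.0])]
wrist pocket [(368, [320.0, 148.0], [-0.0, -74.0])]
scene pocket [(28, [289.0, 190.0], [3.0, -74.0])]
plate x 22 32 z 20.7 26.7 tilt 0.556 ear -0.416
```

Emit:
{"api": "play_rows", "payload": {
  "series": [
    [[0.001,0,0,0],[0.002,0,0,0],[0.002,0,0,0],[0.002,0,0,0],[0.002,0,0,0]]
  ]
}}

```text
time: 32.72
ee_pos: [0.5431, -0.2115, 0.1114]
tcp_rot: [[-0.101, 0.995, 0.001], [0.995, 0.101, -0.0], [-0.0, 0.001, -1.0]]
ft_force: [0.3, -1.8, 6.2]
grip_width: 0.0296
```

```bash
python3 -c "from h import *;check('pics/w12.png')"
```

```text
at [ 0.5431 -0.2115  0.1114] psi 95.8 w 0.0296 t 32.7 -> shift [-0.0509 -0.0005  0.0067] roll -0.1
F [ 0.1  -1.92  6.43 -0.59 -0.26  0.01]
top pocket [(17, [366.0, 210.0], [16.0, -94.0]), (33, [352.0, 220.0], [-10.0, -50.0])]
wrist pocket [(352, [310.0, 124.0], [-9.0, -50.0]), (333, [336.0, 177.0], [14.0, -98.0])]
scene pocket [(29, [280.0, 192.0], [18.0, -99.0]), (13, [296.0, 190.0], [-7.0, -54.0])]
plate x 22 32 z 20.8 26.8 tilt 0.543 ear -0.445
```

Emit:
{"api": "play_rows", "payload": {
  "series": [
    [[0,0,-0.002,0],[0,0,-0.003,0],[-0.001,0,-0.003,0],[-0.002,0,-0.003,0],[-0.003,0,-0.003,0]]
  ]
}}

```text
time: 33.6
ee_pos: [0.543, -0.2144, 0.114]
tcp_rot: [[-0.101, 0.995, -0.0], [0.995, 0.101, 0.0], [0.0, -0.0, -1.0]]
ft_force: [-0.0, -0.3, -2.0]
grip_width: 0.0299
```

Emit:
{"api": "play_rows", "payload": {
  "series": [
    [[0,0,0.001,0],[0,0,0.002,0],[0,0,0.003,0],[0,0,0.004,0],[0,0,0.004,0]]
  ]
}}

```text
time: 34.22
ee_pos: [0.5433, -0.2147, 0.1103]
tcp_rot: [[-0.101, 0.995, 0.001], [0.995, 0.101, -0.001], [-0.001, 0.0, -1.0]]
ft_force: [1.0, -2.3, -1.3]
grip_width: 0.0295
```

```bash
python3 -c "from h import *;check('pics/w13.png')"
```

```text
at [ 0.5433 -0.2147  0.1103] psi 95.8 w 0.0295 t 34.2 -> shift [-0.0477 -0.0003  0.0055] roll -0.1
F [ 0.68 -2.81 -0.8  -0.79 -0.2  -0.01]
top pocket [(28, [367.0, 210.0], [15.0, -96.0]), (34, [352.0, 220.0], [-10.0, -50.0])]
wrist pocket [(357, [310.0, 120.0], [-9.0, -50.0]), (347, [337.0, 174.0], [15.0, -98.0])]
scene pocket [(32, [280.0, 192.0], [18.0, -99.0]), (13, [296.0, 190.0], [-6.0, -54.0])]
plate x 12 32 z -20.1 26.8 tilt 1.226 ear None
```

View pics/w13.png

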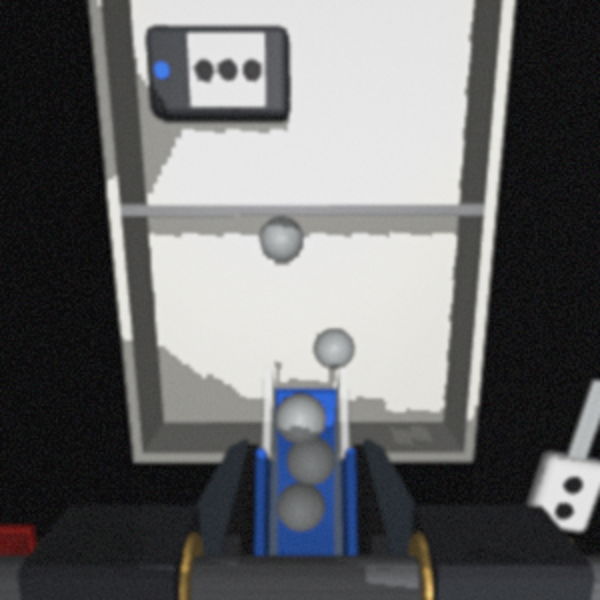

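Emit:
{"api": "play_rows", "payload": {
  "series": [
    [[0.001,0,0.0002,0],[0.002,0,0.0003,0],[0.003,0,0.0004,0],[0.003,0,0.0004,0],[0.003,0,0.0004,0]]
  ]
}}

```text
time: 35.1
ee_pos: [0.543, -0.2117, 0.1098]
tcp_rot: [[-0.101, 0.995, 0.0], [0.995, 0.101, -0.001], [-0.001, 0.0, -1.0]]
ft_force: [0.7, -5.5, -1.4]
grip_width: 0.0297
```

```bash
python3 -c "from h import *;check()"
```

```text
at [ 0.543  -0.2117  0.1098] psi 95.8 w 0.0297 t 35.1 -> shift [-0.0507 -0.0003  0.005 ] roll -0.1
F [ 1.06 -5.87 -1.59 -1.36 -0.3   0.05]
top pocket [(17, [366.0, 210.0], [16.0, -94.0]), (33, [352.0, 220.0], [-10.0, -50.0])]
wrist pocket [(352, [310.0, 124.0], [-9.0, -50.0]), (346, [337.0, 177.0], [15.0, -98.0])]
scene pocket [(28, [280.0, 192.0], [18.0, -99.0]), (13, [296.0, 190.0], [-7.0, -54.0])]
plate x 22 30 z 22.5 28.1 tilt 0.598 ear -0.677
```

Emit:
{"api": "play_rows", "payload": {
  "series": [
    [[0.001,0,0.0001,0],[0.002,0,0.0002,0],[0.003,0,0.0004,0],[0.003,0,0.0004,0],[0.003,0,0.0004,0]]
  ]
}}

```text
time: 35.98
ee_pos: [0.5427, -0.2088, 0.1094]
tcp_rot: [[-0.101, 0.995, 0.0], [0.995, 0.101, -0.001], [-0.001, 0.0, -1.0]]
ft_force: [0.5, -5.6, -1.6]
grip_width: 0.03
```

```bash
python3 -c "from h import *;check()"
```

```text
at [ 0.5427 -0.2088  0.1094] psi 95.8 w 0.03 t 36.0 -> shift [-0.0537 -0.0003  0.0046] roll -0.1
F [ 0.87 -5.87 -1.46 -1.42 -0.33  0.01]
top pocket [(34, [352.0, 220.0], [-10.0, -50.0])]
wrist pocket [(358, [310.0, 127.0], [-9.0, -50.0]), (338, [337.0, 180.0], [15.0, -98.0])]
scene pocket [(30, [280.0, 192.0], [18.0, -99.0]), (13, [296.0, 190.0], [-6.0, -53.0])]
plate x 22 28 z 24.9 28.7 tilt 0.554 ear 0.139
```

Emit:
{"api": "play_rows", "payload": {
  "series": [
    [[0.001,0,0.0002,0],[0.002,0,0.0004,0],[0.002,0,0.0004,0],[0.002,0,0.0004,0],[0.002,0,0.0004,0]]
  ]
}}

```text
time: 36.85
ee_pos: [0.5424, -0.2068, 0.1089]
tcp_rot: [[-0.101, 0.995, 0.0], [0.995, 0.101, -0.001], [-0.001, 0.0, -1.0]]
ft_force: [1.1, -5.8, -2.1]
grip_width: 0.0298
```

```bash
python3 -c "from h import *;check()"
```

```text
at [ 0.5424 -0.2068  0.1089] psi 95.8 w 0.0298 t 36.9 -> shift [-0.0557 -0.0003  0.0042] roll -0.1
F [ 0.83 -5.57 -2.23 -1.39 -0.31  0.04]
top pocket [(34, [352.0, 220.0], [-10.0, -50.0])]
wrist pocket [(346, [310.0, 130.0], [-9.0, -50.0]), (324, [336.0, 182.0], [14.0, -97.0])]
scene pocket [(31, [280.0, 192.0], [18.0, -99.0]), (13, [296.0, 190.0], [-7.0, -54.0])]
plate x 22 28 z 25.6 30.5 tilt 0.67 ear 0.042
```

Emit:
{"api": "play_rows", "payload": {
  "series": [
    [[0.001,0,0.0003,0],[0.002,0,0.0006,0],[0.002,0,0.0006,0],[0.002,0,0.0006,0],[0.002,0,0.0006,0]]
  ]
}}

```text
time: 37.72
ee_pos: [0.5423, -0.2048, 0.1084]
tcp_rot: [[-0.101, 0.995, 0.0], [0.995, 0.101, -0.001], [-0.001, 0.0, -1.0]]
ft_force: [0.6, -5.9, -1.3]
grip_width: 0.0301
```

```bash
python3 -c "from h import *;check('pics/w14.png')"
```

```text
at [ 0.5423 -0.2048  0.1084] psi 95.8 w 0.0301 t 37.7 -> shift [-0.0577 -0.0003  0.0037] roll -0.1
F [ 0.97 -5.59 -1.23 -1.41 -0.26  0.02]
top pocket [(34, [352.0, 220.0], [-10.0, -50.0])]
wrist pocket [(351, [310.0, 132.0], [-9.0, -50.0]), (320, [336.0, 184.0], [14.0, -97.0])]
scene pocket [(30, [280.0, 192.0], [18.0, -99.0]), (13, [296.0, 190.0], [-6.0, -54.0])]
plate x 22 26 z 27.1 30.0 tilt 0.635 ear -0.524
```

Emit:
{"api": "play_rows", "payload": {
  "series": [
    [[0.001,0,0.0003,0],[0.002,0,0.0005,0],[0.002,0,0.0005,0],[0.002,0,0.0005,0],[0.002,0,0.0005,0]]
  ]
}}

```text
time: 38.6
ee_pos: [0.5421, -0.2028, 0.1079]
tcp_rot: [[-0.101, 0.995, 0.0], [0.995, 0.101, -0.001], [-0.001, 0.0, -1.0]]
ft_force: [0.8, -4.8, -1.5]
grip_width: 0.0296
```

```bash
python3 -c "from h import *;check('pics/w15.png')"
```

```text
at [ 0.5421 -0.2028  0.1079] psi 95.8 w 0.0296 t 38.6 -> shift [-0.0596 -0.0003  0.0031] roll -0.1
F [ 0.79 -4.98 -1.68 -1.37 -0.28  0.03]
top pocket [(34, [352.0, 220.0], [-10.0, -50.0])]
wrist pocket [(353, [310.0, 134.0], [-9.0, -50.0]), (692, [328.0, 179.0], [7.0, -90.0])]
scene pocket [(29, [287.0, 190.0], [2.0, -80.0]), (28, [280.0, 192.0], [18.0, -99.0]), (13, [296.0, 190.0], [-6.0, -54.0])]
plate x 22 26 z 28.5 32.1 tilt 0.726 ear -0.322
```

Emit:
{"api": "play_rows", "payload": {
  "series": [
    [[0,0,-0.001,0],[0,0,-0.004,0],[0,0,-0.009,0],[0,0,-0.015,0],[0,0,-0.02,0]]
  ]
}}

```text
time: 39.48
ee_pos: [0.5419, -0.2024, 0.1284]
tcp_rot: [[-0.101, 0.995, 0.0], [0.995, 0.101, -0.0], [-0.0, 0.0, -1.0]]
ft_force: [0.6, 0.7, -1.4]
grip_width: 0.0296
```

Emit:
{"api": "play_rows", "payload": {
  "series": [
    [[-0.003,0,0,0],[-0.008,0,0,0],[-0.013,0,0,0],[-0.017,0,0,0],[-0.018,0,0,0]]
  ]
}}

```text
time: 40.1
ee_pos: [0.5437, -0.2207, 0.1277]
tcp_rot: [[-0.101, 0.995, -0.0], [0.995, 0.101, 0.0], [0.0, -0.0, -1.0]]
ft_force: [0.5, -0.5, -1.8]
grip_width: 0.0302
```

```bash
python3 -c "
from h import *
force(4);tray(-.1316,.1194);w=pocket();cv2.imwrite('pics/w16.png',cv2.resize(w['img'][0:300,170:470],None,fx=2,fy=2))"
```

```text
F [ 0.05 -0.1  -2.33  0.04 -0.09 -0.01]
 at [ 0.5436 -0.2202  0.1278] psi 95.8 w 0.0301 t 40.3 -> shift [-0.0005 -0.0002  0.0084] roll -0.1
top pocket [(37, [368.0, 210.0], [15.0, -98.0]), (40, [359.0, 216.0], [-1.0, -71.0]), (34, [352.0, 220.0], [-10.0, -50.0])]
wrist pocket [(319, [311.0, 114.0], [-9.0, -51.0]), (337, [321.0, 136.0], [-0.0, -71.0]), (312, [336.0, 165.0], [15.0, -98.0])]
scene pocket [(29, [280.0, 192.0], [18.0, -99.0]), (32, [290.0, 191.0], [2.0, -71.0]), (13, [296.0, 190.0], [-7.0, -54.0])]
```

View pics/w16.png

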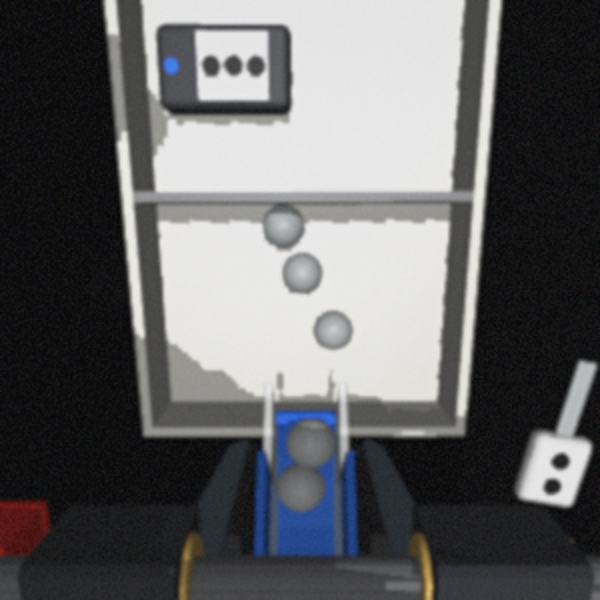

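Emit:
{"api": "play_rows", "payload": {
  "series": [
    [[0,0,0.004,0],[0,0,0.008,0],[-0.003,0,0.009,0],[-0.006,0,0.0095,0],[-0.0095,0,0.0095,0]]
  ]
}}

```text
time: 41.08
ee_pos: [0.5449, -0.2296, 0.1188]
tcp_rot: [[-0.101, 0.995, 0.001], [0.995, 0.101, 0.0], [0.0, 0.001, -1.0]]
ft_force: [-1.0, 3.3, 9.2]
grip_width: 0.0297
```

```bash
python3 -c "
from h import *
force(2);tray(-.1418,.1197);tilt()"
```

```text
F [-1.25  2.94  9.99  1.01  0.32  0.04]
 at [ 0.5449 -0.2298  0.1188] psi 95.8 w 0.0297 t 41.2 -> shift [-0.001  -0.0004 -0.0009] roll -0.1
plate x 22 30 z 21.4 26.8 tilt 0.565 ear -0.472
```

Emit:
{"api": "play_rows", "payload": {
  "series": [
    [[-0.005,0,0.0004,0],[-0.0095,0,0.0008,0],[-0.0135,0,0.0015,0],[-0.018,0,0.0023,0],[-0.022,0,0.0034,0]]
  ]
}}

```text
time: 41.85
ee_pos: [0.547, -0.2516, 0.115]
tcp_rot: [[-0.101, 0.995, 0.0], [0.995, 0.101, 0.0], [0.0, 0.0, -1.0]]
ft_force: [-0.7, 2.7, 4.6]
grip_width: 0.0295
```

```bash
python3 -c "
from h import *
force(2);tray(-.1629,.1153);tilt()"
```

```text
F [-0.02  2.55  5.15  0.9  -0.    0.03]
 at [ 0.547  -0.2519  0.1148] psi 95.8 w 0.0299 t 42.0 -> shift [ 0.0001 -0.0003 -0.0005] roll -0.1
plate x 22 42 z 11.1 17.3 tilt 0.313 ear 0.169
foot n 122 x -10.0 1.0 tilt 0.273 z0 63.2
```

Emit:
{"api": "play_rows", "payload": {
  "series": [
    [[-0.006,0,0.0017,0],[-0.012,0,0.0037,0],[-0.016,0,0.0057,0],[-0.0195,0,0.0078,0],[-0.023,0,0.0101,0]]
  ]
}}

```text
time: 42.62
ee_pos: [0.5493, -0.2751, 0.1048]
tcp_rot: [[-0.101, 0.995, 0.0], [0.995, 0.101, -0.001], [-0.001, 0.0, -1.0]]
ft_force: [0.5, 1.5, 6.3]
grip_width: 0.0298
```

```bash
python3 -c "
from h import *
force(2);tray(-.1895,.1034);tilt()"
```

```text
F [0.39 0.19 5.85 0.55 0.04 0.03]
 at [ 0.5493 -0.2753  0.1047] psi 95.8 w 0.0296 t 42.7 -> shift [-0.003  -0.0001  0.0013] roll -0.1
plate x 24 50 z 3.0 4.4 tilt 0.046 ear 0.12
foot n 409 x -7.0 23.0 tilt 0.046 z0 58.6
```

Emit:
{"api": "play_rows", "payload": {
  "series": [
    [[-0.001,0,0.0008,0],[-0.002,0,0.0016,0],[-0.003,0,0.0025,0],[-0.003,0,0.0025,0]]
  ]
}}

```text
time: 43.28
ee_pos: [0.5497, -0.2782, 0.1026]
tcp_rot: [[-0.101, 0.995, 0.001], [0.995, 0.101, -0.001], [-0.001, 0.0, -1.0]]
ft_force: [-1.2, -2.1, 7.6]
grip_width: 0.0298
```

Emit:
{"api": "play_rows", "payload": {
  "series": [
    [[0,0,-0.002,0],[0,0,-0.006,0],[0,0,-0.013,0],[0,0,-0.021,0],[0,0,-0.025,0]]
  ]
}}

```text
time: 43.9
ee_pos: [0.5498, -0.2777, 0.1281]
tcp_rot: [[-0.101, 0.995, 0.001], [0.995, 0.101, -0.0], [-0.001, 0.001, -1.0]]
ft_force: [-0.1, -0.1, -1.4]
grip_width: 0.0301
```

```bash
cat >> h.py <<'E'
def mat(c):
    X=pts(c);h=cv2.cvtColor(c["img"],cv2.COLOR_BGR2HSV).astype(int)
    m=(h[...,0]>8)&(h[...,0]<24)&(h[...,1]>60)&(h[...,2]>50)&(np.hypot(X[...,0]-.5675,X[...,1]+.385)<.075)&(abs(X[...,2]-.004)<.01)
    P=X[m][:,:2];ctr=np.array([.567,-.386])
    # circle of known radius: per-angle outermost points
    ang=np.arctan2(*(P-ctr).T[::-1]);b=((ang+np.pi)/(2*np.pi)*36).astype(int);r=np.hypot(*(P-ctr).T)
    E=np.array([P[b==i][np.argmax(r[b==i])] for i in range(36) if (b==i).sum()>3 and r[b==i].max()>.045])
    from scipy.optimize import least_squares
    s=least_squares(lambda q:np.hypot(*(E-q[:2]).T)-q[2],[.567,-.386,.055],loss="soft_l1",f_scale=.002)
    print("mat",m.sum(),len(E),s.x.round(4),X[m][:,2].mean().round(4))
E
python3 -c "
from h import *
force(3);tray(-.1895,.1034);tilt()
mat(imaging.camera('top'));mat(imaging.camera('scene'));mat(wcam());mat(dict(np.load('top0.npz')));mat(dict(np.load('scene0.npz')))"
```

```text
F [-0.05  0.14 -1.65  0.02 -0.12  0.03]
 at [ 0.5496 -0.2776  0.1276] psi 95.8 w 0.03 t 44.0 -> shift [-0.0007 -0.0002  0.0242] roll -0.1
plate x 24 50 z 2.3 2.1 tilt 0.003 ear 0.048
foot n 451 x -7.0 26.0 tilt 0.012 z0 58.4Traceback (most recent call last):
  File "<string>", line 4, in <module>
    mat(imaging.camera('top'));mat(imaging.camera('scene'));mat(wcam());mat(dict(np.load('top0.npz')));mat(dict(np.load('scene0.npz')))
    ~~~^^^^^^^^^^^^^^^^^^^^^^^
  File "h.py", line 68, in mat
    s=least_squares(lambda q:np.hypot(*(E-q[:2]).T)-q[2],[.567,-.386,.055],loss="soft_l1",f_scale=.002)
    return func(*args, **kwargs)
    vector_fun = VectorFunction(
        fun_wrapped,
    ...<6 lines>...
        workers=workers
    )
    self._update_fun()
    ~~~~~~~~~~~~~~~~^^
    self.f = self.fun_wrapped(xp_copy(self.x))
             ~~~~~~~~~~~~~~~~^^^^^^^^^^^^^^^^^
    return np.atleast_1d(self.fun(x))
                         ~~~~~~~~^^^
    return self.f(x, *self.args, **self.kwargs)
           ~~~~~~^^^^^^^^^^^^^^^^^^^^^^^^^^^^^^
  File "h.py", line 68, in <lambda>
    s=least_squares(lambda q:np.hypot(*(E-q[:2]).T)-q[2],[.567,-.386,.055],loss="soft_l1",f_scale=.002)
                                        ~^~~~~~
ValueError: operands could not be broadcast together with shapes (0,) (2,)
```

```bash
sed -i 's/^    from scipy.optimize/    if len(E)<8: return print("few",len(E),m.sum())\n    from scipy.optimize/' h.py
python3 -c "
from h import *
c=wcam();cv2.imwrite('pics/w17.png',cv2.resize(c['img'],None,fx=1.2,fy=1.2))
mat(imaging.camera('scene'));mat(c);mat(dict(np.load('top0.npz')));mat(dict(np.load('scene0.npz')));force(6)"
```

```text
mat 604 28 [ 0.5656 -0.3906  0.0574] 0.004
mat 257 9 [ 0.5669 -0.4011  0.0442] 0.0025
mat 558 30 [ 0.5675 -0.3872  0.0562] 0.0035
mat 121 9 [ 0.5666 -0.3841  0.0537] 0.0036
F [-0.32 -0.19 -2.05  0.01 -0.1   0.01]
```

View pics/w17.png

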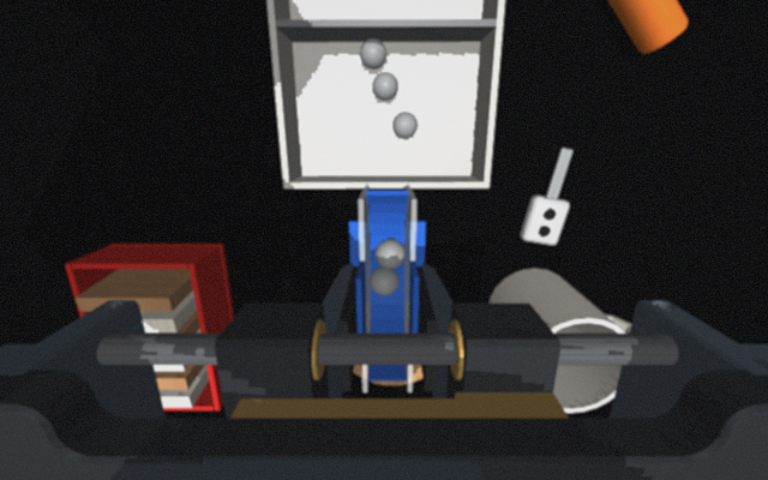

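Emit:
{"api": "play_rows", "payload": {
  "series": [
    [[-0.008,0,0,0],[-0.028,0.001,0,0],[-0.055,0.003,0,0],[-0.08,0.004,0,0],[-0.1,0.005,0,0]]
  ]
}}

```text
time: 45.18
ee_pos: [0.5646, -0.3788, 0.1272]
tcp_rot: [[-0.1, 0.995, 0.0], [0.995, 0.1, -0.0], [-0.0, 0.0, -1.0]]
ft_force: [-0.5, 0.4, -2.4]
grip_width: 0.0299
```

Emit:
{"api": "play_rows", "payload": {
  "series": [
    [[-0.007,0,0.004,0],[-0.007,0,0.014,0],[-0.007,0,0.028,0],[-0.007,0,0.042,0],[-0.007,0,0.05,0]]
  ]
}}

```text
time: 45.8
ee_pos: [0.5649, -0.3827, 0.0759]
tcp_rot: [[-0.102, 0.995, -0.001], [0.995, 0.102, 0.001], [0.001, -0.001, -1.0]]
ft_force: [-0.3, 0.6, -1.6]
grip_width: 0.0297
```

```bash
python3 -c "
from h import *
cmd(.566,-.384,.067);force(2);c=wcam();mat(c);tilt(c);mat(imaging.camera('scene'))
c=imaging.camera('top');mat(c)"
```

```text
at [ 0.5649 -0.3827  0.0759] psi 95.8 w 0.0297 t 45.8 -> shift [-0.0014  0.0009  0.0089] roll None
F [-0.41  0.96 -2.2  -0.01 -0.09  0.01]
mat 3270 25 [ 0.5667 -0.3869  0.0568] 0.0028
plate x 24 50 z 2.2 2.5 tilt 0.001 ear 0.03
foot n 433 x -7.0 26.0 tilt 0.009 z0 58.4
mat 249 16 [ 0.5655 -0.3874  0.0568] 0.0037
mat 371 20 [ 0.5678 -0.3859  0.0549] 0.0037
```

Emit:
{"api": "play_rows", "payload": {
  "series": [
    [[0,0.001,0.003,0],[0,0.0015,0.006,0],[0,0.0015,0.008,0],[0,0.0015,0.009,0],[0,0.0015,0.009,0]]
  ]
}}

```text
time: 46.68
ee_pos: [0.5667, -0.3833, 0.0682]
tcp_rot: [[-0.101, 0.995, -0.0], [0.995, 0.101, 0.0], [0.0, -0.0, -1.0]]
ft_force: [-0.2, 0.0, -1.9]
grip_width: 0.0299
```

```bash
python3 -c "
from h import *
cmd(.5665,-.383,.0665);force(3)"
```

```text
at [ 0.5667 -0.3833  0.0682] psi 95.8 w 0.0299 t 46.7 -> shift [ 0.0004 -0.0002  0.0017] roll None
F [ 0.09  0.13 -2.12  0.03 -0.07  0.02]
```

Lower the last 2 mm, open to about 50 mm, rise.

Emit:
{"api": "play_rows", "payload": {
  "series": [
    [[0,0,0.0006,0],[0,0,0.0012,0],[0,0,0.0018,0],[0,0,0.002,0],[0,0,0.002,0]]
  ]
}}

```text
time: 47.45
ee_pos: [0.5668, -0.3833, 0.0663]
tcp_rot: [[-0.101, 0.995, -0.0], [0.995, 0.101, 0.0], [0.0, -0.0, -1.0]]
ft_force: [-0.1, -0.1, -2.0]
grip_width: 0.0296
```

Emit:
{"api": "play_rows", "payload": {
  "series": [
    [[0,0,0,0],[0,0,0,0],[0,0,0,0],[0,0,0,0]]
  ],
  "gripper": 115
}}

```text
time: 47.95
ee_pos: [0.5668, -0.3834, 0.0664]
tcp_rot: [[-0.101, 0.995, 0.0], [0.995, 0.101, -0.0], [-0.0, 0.0, -1.0]]
ft_force: [0.9, -0.6, -0.4]
grip_width: 0.0499
```

Emit:
{"api": "play_rows", "payload": {
  "series": [
    [[0,0,-0.01,0],[0,0,-0.04,0],[0,0,-0.08,0],[0,0,-0.12,0],[0,0,-0.15,0]]
  ]
}}

```text
time: 48.58
ee_pos: [0.5671, -0.3836, 0.2191]
tcp_rot: [[-0.101, 0.995, 0.002], [0.995, 0.101, -0.001], [-0.002, 0.002, -1.0]]
ft_force: [-0.1, 0.1, 0.5]
grip_width: 0.0503
```

Emit:
{"api": "play_rows", "payload": {
  "series": [
    [[-0.05,0,0,0],[-0.1,-0.03,0,0],[-0.15,-0.06,0,0],[-0.2,-0.1,0,0],[-0.2,-0.1,0,0]]
  ]
}}

```text
time: 49.2
ee_pos: [0.4843, -0.5962, 0.2166]
tcp_rot: [[-0.097, 0.995, -0.0], [0.995, 0.097, -0.001], [-0.001, -0.0, -1.0]]
ft_force: [0.1, 1.3, -0.1]
grip_width: 0.0501
```

```bash
python3 -c "
from h import *
c=imaging.camera('top');mat(c);X=pts(c);pocket();fobs(c)
m=(X[...,2]>.075)&(X[...,2]<.1)&(np.hypot(X[...,0]-.567,X[...,1]+.387)<.04)
print('ears',m.sum(),cv2.minAreaRect(X[m][:,:2].astype(np.float32)*1000), ctrl.observe()['ee_pos'])
a=cv2.resize(c['img'][120:300,150:500],None,fx=2.2,fy=2.2,interpolation=cv2.INTER_CUBIC)
b=cv2.resize(c['img'][175:240,400:475],None,fx=3,fy=3,interpolation=cv2.INTER_CUBIC);a[-b.shape[0]:,:b.shape[1]]=b
cv2.imwrite('pics/t9.png',a)"
```

```text
mat 589 32 [ 0.5674 -0.3872  0.0564] 0.0034
top pocket [(37, [368.0, 210.0], [15.0, -98.0]), (39, [359.0, 216.0], [-1.0, -71.0]), (34, [352.0, 220.0], [-10.0, -50.0])]
wrist pocket []
scene pocket [(30, [280.0, 192.0], [17.0, -99.0]), (32, [290.0, 191.0], [2.0, -71.0]), (13, [296.0, 190.0], [-7.0, -54.0])]
ears 49 ((567.5947875976562, -387.2514953613281), (31.08249855041504, 46.994258880615234), 5.848667144775391) [ 0.48822342 -0.59151233  0.21676823]
```

View pics/t9.png

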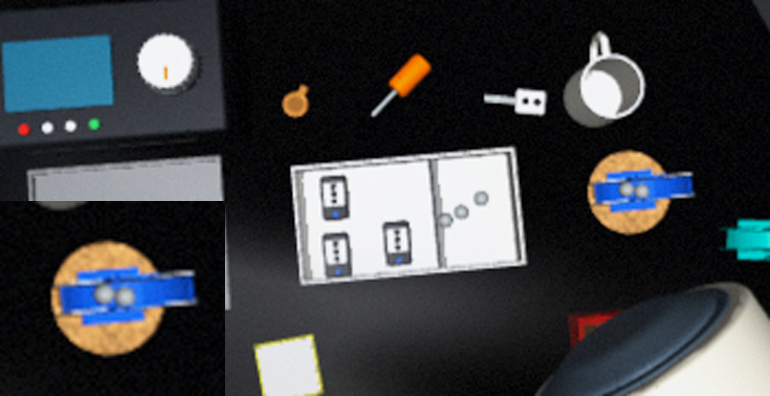

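Emit:
{"api": "play_rows", "payload": {
  "series": [
    [[0,0,0,0],[0,0,0,0],[0,0,0,0],[0,0,0,0],[0,0,0,0]]
  ]
}}

```text
time: 50.02
ee_pos: [0.4876, -0.5924, 0.2163]
tcp_rot: [[-0.101, 0.995, 0.0], [0.995, 0.101, 0.0], [0.0, 0.0, -1.0]]
ft_force: [0.7, -0.1, 0.7]
grip_width: 0.05
```

```bash
python3 -c "
from h import *
fobs(imaging.camera('top'));print(ctrl.observe()['time'],ctrl.sign_off())"
```

```text
the job is handed in; nothing more can be done
50.075 None
```

The job is done and handed in at about 50 s. Three fobs were present. All three went from the catch tray into the large pocket first, then I poured the charms.

The move tool cannot tilt the hand. To tip the cup I pushed the front edge of its foot against the outer wall of the tray, so the cup turned in the grip in small steps. Charms dropped at about 0.42, 0.57 and 0.72 rad. I then turned the cup upright by pressing its lower front edge on the same wall, and set it back on the mat.

Last checks:
- **Fobs:** three lie flat in the large pocket, and the depth check finds none left in the catch tray.
- **Charms:** three are in the small pocket by both the top and scene cameras, and two are still in the cup.
- **Cup:** it stands upright, with its ears' centre within 1 mm of the fitted mat centre.
- **Bystanders:** the key, tag, screwdriver and mug look unmoved in the last top picture.
- **Robot:** the gripper is clear of everything.

Three things did not go smoothly:
- While lowering the cup beside the tray, its side plates touched the tray wall with about 11 N.
- The foot slipped over the tray wall once, around the second drop. I re-seated it and nothing was lost.
- One short force reading of the cup with two charms was low (1.65 N, where about 2.15 N was expected). A repeat gave 2.05 N and the wrist picture showed both charms.

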